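Stow a top-heavy crate in its bench bay and lock it with the turn button

TASK

The mobile bench is about to be wheeled away. Push the tall, top-heavy wooden crate, low down near its base, across the bench top into the bay between the two battens, fully home against the stop at the far end; it must slide flat, so do not let it tip and do not lift it or take hold of it higher up. Then push the wooden turn button all the way round across the back of the crate, and leave everything else on the bench where it is.

Things in the scene. Friction and masses are not known exactly. Their poses are not given: they have to be found in the camera images.
- crate: tall slatted softwood crate, 80 mm deep (its x) by 150 wide (y) by 200 high, full of two stacks of black pedestal heads reaching to 209 mm; loose on the bench, 1.3 to 1.9 kg, sliding takes 6 to 14 N. Origin: centre of its underside; x points towards the bay, within about 0.2 rad
- near_foot (a point): point on the crate's near face (crate x = -40 mm, y = 0), 30 mm above the bench. This face is one plain board up to 71 mm, slats with 12 mm gaps above. Pushed below about 50 mm up, the crate slides flat; pushed much higher, also by the gripper's body leaning on the upper slats, it rocks and tips
- bay: fixed wooden battens on the bench top. Origin: on the bench, middle of the stop's inner face; x points into the bay (away from the robot), y left. Stop: x 0 to 30 mm, 45 high, 256 long. Two side battens, 40 wide, 35 high, from the stop back to x = -170; inner faces at y = +-88 (26 mm wider than the crate), the last 40 mm slanted, 12 mm wider each side at the mouth
- home (a point): point on the bench top in the bay, at x = -40 mm, y = 0 of the bay: the crate's origin lies here when the crate is home; axes as the bay's
- button (a joint): angle of the turn button on the left (+y) batten: 0 = open, lying along the batten, pointing out of the bay (bay -x), at most 0.25 at the start; it grows counter-clockwise seen from above, the free end swinging inwards, to 1.57 = closed, pointing across the bay (bay -y) behind the crate. End stops at both; stays where left; takes about 1 N at its end
- pivot (a point): pivot screw of the turn button, 47 mm above the bench, at bay x = -102, y = +110 mm. The button is a dark wooden bar 70 long, 24 wide, 22 thick, underside 36 and top 58 mm above the bench; it reaches 57 mm from the pivot to its free end. Closed, its face is 10 mm behind a crate that is home; a crate more than 10 mm short blocks it
- button_tip (a point): middle of the free end of the turn button, 57 mm from the pivot, 47 mm above the bench
- drill: cordless drill standing upright on its battery, 220 mm high, 225 mm long, left of the bay; origin: under its middle
- battery: spare battery pack lying on the bench right of the bay, 112 by 72 by 62 mm; origin: under its middle
- tape: yellow tape measure standing by the left batten, 72 by 36 by 64 mm; origin: under its middle
- tub: open green tub of deck clips, 110 by 160 by 70 mm, right of the crate; origin: under its middle
- spacer: small black board spacer lying left of the crate, 100 by 38 by 12 mm; origin: under its middle
- pedestal: black deck pedestal, foot 180 mm across, 60 mm high, far right; origin: under its middle

How it is judged:
On the way, in this order (a step that is already met when the one before it is completed fails the run):
1. the crate stands home in the bay, against the stop (x of crate in the frame of bay above -0.048 m and angle between crate's own z axis and vertical below 0.05 rad), for 0.2 s.
2. the turn button is turned across behind the crate (value of joint button above 1.4 rad), for 0.2 s.
At the end, for the whole second after the job is handed in: The crate stands flat and at rest in the bay, its far face within 8 mm of the end stop and its origin within 20 mm of site home, in line with the bay to 0.15 rad, and the turn button is closed to more than 1.4 rad (x of crate in the frame of bay above -0.048 m and horizontal distance between crate and home below 0.02 m and angle between the x axis of crate and the x axis of bay, either way round below 0.15 rad and angle between crate's own z axis and vertical below 0.03 rad and height (world z) of crate below 0.004 m and linear speed of crate below 0.01 m/s and value of joint button above 1.4 rad); the robot touches nothing.
It fails at once if the crate is tipped by more than 0.12 rad (angle between crate's own z axis and vertical above 0.12 rad).
It fails at once if the crate is lifted off the bench (height (world z) of crate above 0.01 m).
It fails at once if the crate is pushed or held with the fingers well above its bottom board (grasp point over 100 mm above the bench) (contact force between the fingers and crate above 0.5 N and height (world z) of the grasp point above 0.1 m).
It fails at once if another thing on the bench is moved by more than 20 mm (distance of any of drill, battery, tape, tub, spacer, pedestal from where it was at the start of the episode above 0.02 m).
It also fails if it takes over 67 s, if anything falls off the work surface, if the arm or the gripper's body presses on something with over 40 N, if the wrist force passes 120 N, or if a joint passes its speed limit or range.

ROBOT

A 7-joint arm with a two-finger parallel gripper is mounted at the origin on the work surface. World frame = base frame: x ahead of the robot, y to its left, z up, the work surface at z = 0. Lengths are in m, angles in rad, forces in N, time in s.
With the tool pointing down it reaches from about 0.425 to 1.025 m from the base axis. Payload 9.4 kg.
Tool frame: the origin (TCP) lies midway between the tips of the shut fingers; the grasp point (between the pads) lies behind it (env.grasp_offset is the z of the grasp point in the tool frame, in m); z points along the fingers, x is the direction in which the jaws open and shut, and the axes are right-handed (so a half turn about z gives the same grasp; the last joint's range is limited). The gripper opens to 93 mm and grips with 3 to 60 N. Pads are 15 mm wide; open, the fingers measure 128 mm over their backs; the gripper's body (75 mm by 188 mm) begins 65 mm behind the grasp point.
Start: joints at [1.06, 0.599, -0.003, 1.599, 0.002, 0.943, -0.08], TCP at [0.305, -0.658, 0.219] pointing down, gripper open.
Joint ranges: [-2.57, 2.57], [-0.35, 1.97], [-1.29, 1.29], [0.11, 2.56], [-1.05, 4.19], [0.11, 1.86], [-2.63, 2.63]. Speed limits (rad/s): [2.22, 2.22, 3.01, 3.01, 3.14, 3.14, 3.14].

INTERFACE

Orientations are given as [roll, pitch, yaw] about the fixed x, y, z axes, in that order (R = Rz(yaw) Ry(pitch) Rx(roll)).
In Python, from station import readout, vision, workorder, env gives the robot as it stands. The module is installed in compiled form; this text tells all that it offers.
- The arm moves only by the tool arm_command, never from a script. Its argument "increments" is a list of rows, each a list of 3 entries, a list of its own where there are three numbers: the turn, a rotation vector about the tool's x, y, z in degrees, then the shift along the tool's x, y, z in m, then the finger opening in m, from 0 to 0.093. A call has 1 to 5 rows; each row shifts and turns the pose as measured when the row begins, along the tool's axes as they then stand; what a row does not reach is not made up. A row lasts 1/8 s, in which the tool goes at most 62.5 mm and 10.7 degrees, less where a joint would pass 70% of its speed; a pose out of reach is approached as far as the arm can. A call is refused whole if a number of a shift passes 0.0625 or a number of a turn 10.7, either way. A call with a gripper value outside its range is refused whole. The fingers move at their own pace and stop on an object; the grip force is fixed at half the most. Time passes only in rows, so rows that do not move let the fingers close. It gives the time, the measured TCP pose, the force and the opening at its end, in the units of the state.
- readout.read_state(): the state, without advancing time (a new reading comes with each control period).
- vision.grab_frame(name): name is "side" or "top"; returns a dict with "pixels" (480x640x3 uint8, blue, green, red), "intrinsics" (3x3 intrinsics, pixels), "T" (4x4, takes a point from camera to world coordinates). Camera axes: x right, y down, z forward; pixel columns grow to the right and rows downward; lengths in m; the calibration is good to about 2 mm. A picture is of the moment at which its call begins. There is no depth.
- workorder.sign_off(): hands the job in, once; it reports no verdict.
The state is a dict: "time_s": time; "joint_positions": joint angles; "qd": joint speeds; "joint_efforts": joint torques, N m; "tcp_pos": TCP position; "ee_rot": TCP orientation; "contact_force": force on the tool from outside, world axes, zero at the start; "wrist_torque": the same for the moment, N m; "width": finger opening in m.
Only numpy, scipy, OpenCV 4.12 (cv2) and the standard library are available. Lean on these libraries where they do the work, as an engineer would, in place of code of your own. Each camera call takes 0.05 s, during which the arm holds its last target.

## Working session

There is one attempt and no reset: what is moved stays moved. The work goes in short steps, Python scripts to look and compute and a tool call to move; the robot and the scene stay as the last step left them, time stands still between calls to the robot, and variables do not carry over. Pictures are saved under pics/ and viewed, and the job is handed in when it is done.

Besides the shell and the picture viewer there is one more tool, called as a command line: name --argument value ..., lists and objects as JSON in quotes. arm_command: Moves the arm, as the interface text tells. Its arguments: {"type":"object","properties":{"increments":{"type":"array","items":{"type":"array"}}},"required":["increments"]}

```bash
mkdir -p pics
python3 - <<'E'
from station import readout, vision, workorder, env
import cv2, numpy as np
s=readout.read_state(); print(s); print(env.grasp_offset)
for n in("top","side"):
    f=vision.grab_frame(n); cv2.imwrite(f"pics/{n}0.png",f["pixels"]); print(n,f["intrinsics"].round(2).tolist(),f["T"].round(4).tolist())
E
```

```text
{'time_s': 0.0, 'joint_positions': array([ 1.06031522,  0.60014616, -0.00253442,  1.600152  ,  0.00177693,
        0.94291928, -0.07978562]), 'qd': array([ 0.00132527, -0.00079193,  0.00031005,  0.00093168, -0.00064813,
        0.00067271,  0.00195223]), 'joint_efforts': array([-9.01010062e-04, -7.65065718e+01,  1.49726216e+00, -2.52351612e+01,
       -5.23795397e-02,  1.69722800e-02,  1.21164326e-04]), 'tcp_pos': array([ 0.30448757, -0.65739522,  0.21773701]), 'ee_rot': array([ 3.14145837e+00,  1.61697623e-03, -1.13696327e+00]), 'contact_force': array([ 0.59468329,  1.04406277, -0.36055483]), 'wrist_torque': array([ 0.05677566, -0.00239039,  0.01476861]), 'width': 0.09261382175258963}
-0.0188
top [[496.69, 0.0, 314.77], [0.0, 496.69, 240.63], [0.0, 0.0, 1.0]] [[-0.0227, -0.995, 0.0971, 0.4678], [-0.9997, 0.0214, -0.0143, -0.0834], [0.0121, -0.0974, -0.9952, 1.4109], [0.0, 0.0, 0.0, 1.0]]
side [[542.4, 0.0, 324.99], [0.0, 542.4, 240.73], [0.0, 0.0, 1.0]] [[-0.9249, 0.2945, -0.2403, 0.8882], [0.38, 0.732, -0.5654, 0.6707], [0.0094, -0.6143, -0.789, 1.0837], [0.0, 0.0, 0.0, 1.0]]
```

View pics/top0.png

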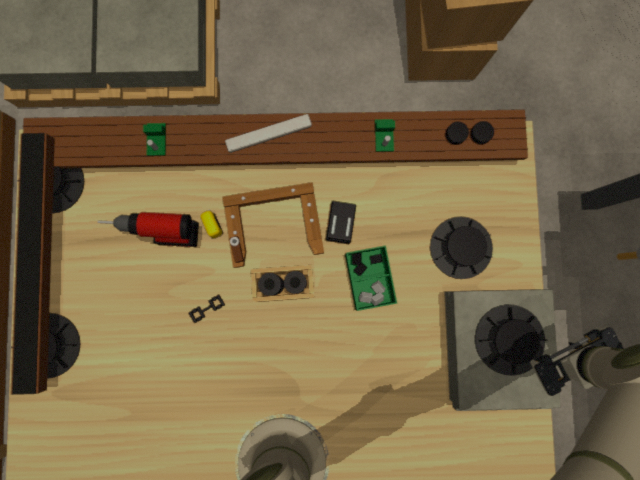

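View pics/side0.png

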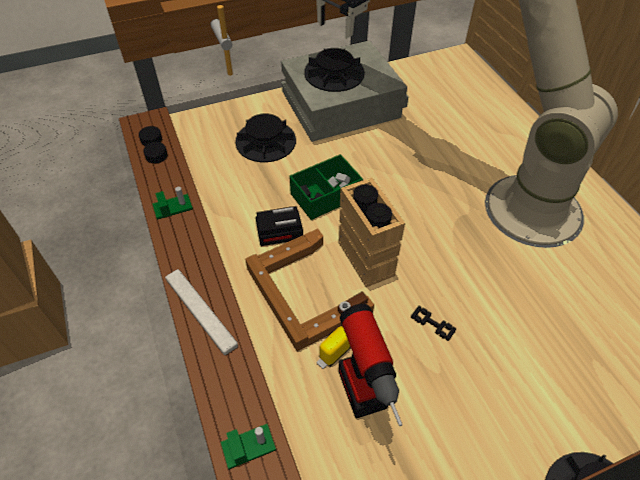

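The top view shows the bay at about px (225–322, 185–265), the crate top at (252–313, 266–300), and the button near (235, 245) on the left batten. The robot base is at (282, 460). I'll zoom in on these.

Run:
```python
import cv2
a=cv2.imread("pics/top0.png")[175:315,190:350]; cv2.imwrite("pics/top0z.png",cv2.resize(a,None,fx=5,fy=5,interpolation=cv2.INTER_CUBIC)[:600,:800])
a=cv2.imread("pics/side0.png")[170:370,240:460]; cv2.imwrite("pics/side0z.png",cv2.resize(a,None,fx=3,fy=3,interpolation=cv2.INTER_CUBIC))
```

```text
(no output)
```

View pics/top0z.png

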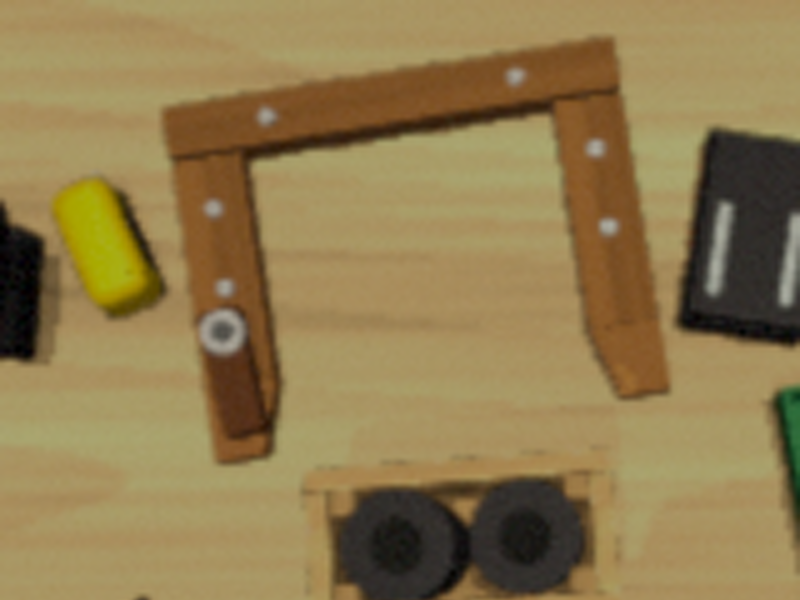

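View pics/side0z.png

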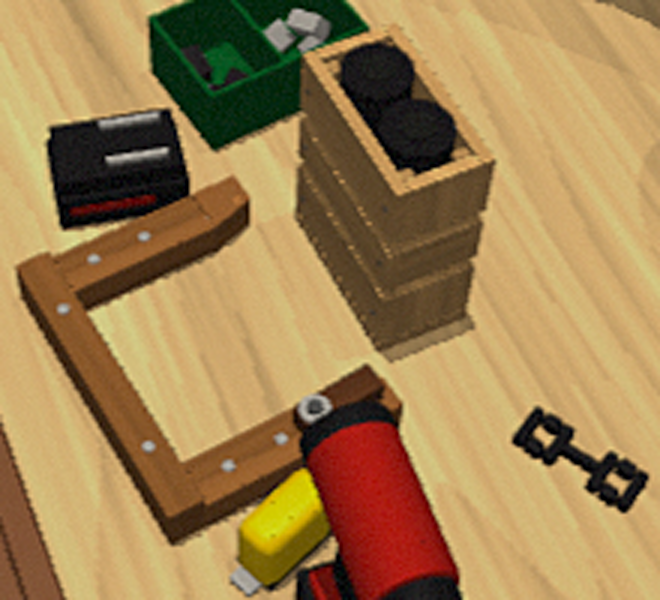

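Run:
```python
import cv2
a=cv2.imread("pics/top0.png")[245:320,235:335]; cv2.imwrite("pics/top0c.png",cv2.resize(a,None,fx=8,fy=8,interpolation=cv2.INTER_CUBIC))
a=cv2.imread("pics/side0.png")[175:295,330:420]; cv2.imwrite("pics/side0c.png",cv2.resize(a,None,fx=5,fy=5,interpolation=cv2.INTER_CUBIC))
```

```text
(no output)
```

View pics/top0c.png

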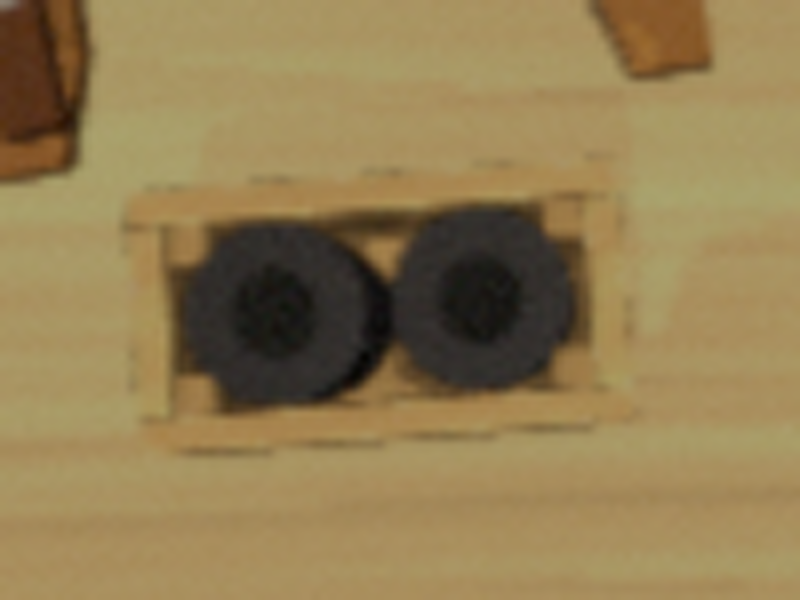

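View pics/side0c.png

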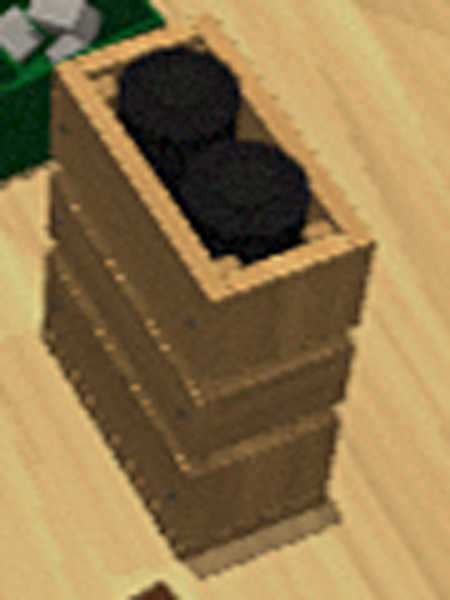

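```bash
cat > h.py <<'E'
import numpy as np, cv2
from scipy.optimize import least_squares
K={'top':np.array([[496.69,0,314.77],[0,496.69,240.63],[0,0,1]]),'side':np.array([[542.4,0,324.99],[0,542.4,240.73],[0,0,1]])}
from station import vision,readout
def unz(p,s,o): return (np.array(p,float)+.5)/s-.5+np.array(o)
def proj(f,P):
    T=f["T"];c=(np.atleast_2d(P)-T[:3,3])@T[:3,:3]; q=c@f["intrinsics"].T; return q[:,:2]/q[:,2:]
def plane(f,uv,z):
    d=f["T"][:3,:3]@np.linalg.inv(f["intrinsics"])@np.array([uv[0],uv[1],1.]);o=f["T"][:3,3];return o+d*(z-o[2])/d[2]
def world(p,L):
    L=np.atleast_2d(L);c,s=np.cos(p[2]),np.sin(p[2]);return np.c_[p[0]+c*L[:,0]-s*L[:,1],p[1]+s*L[:,0]+c*L[:,1],L[:,2]]
def fit(obs,p0):
    # obs list of (frame, local pts, uv)
    r=lambda p:np.concatenate([(proj(f,world(p,L))-uv).ravel() for f,L,uv in obs])
    s=least_squares(r,p0,loss='soft_l1');return s.x,r(s.x).reshape(-1,2)
def loc(p,w):
    c,s=np.cos(p[2]),np.sin(p[2]);d=np.array(w[:2])-p[:2];return np.array([c*d[0]+s*d[1],-s*d[0]+c*d[1]])
E
python3 - <<'E'
from h import *
ft=vision.grab_frame("top");fs=vision.grab_frame("side")
bp=np.array([[30,128,45],[30,-128,45],[0,-128,45],[0,128,45],[-170,128,35],[-170,100,35],[-170,-128,35],[-170,-100,35],[-130,88,35],[-130,-88,35]])/1e3
buv=unz([(163,108),(612,38),(620,88),(172,158),(220,463),(270,455),(668,391),(622,398),(280,382),(588,328)],5,(190,175))
b,r=fit([(ft,bp,buv)],[.8,0,.1]);print("bay",b,r.round(1).tolist())
cp=np.array([[40,75,200],[40,-75,200],[-40,-75,200],[-40,75,200]])/1e3
cuv=unz([(128,205),(615,165),(635,415),(145,440)],8,(235,245))
sp=np.array([[40,75,200],[-40,75,200],[40,-75,200],[-40,-75,200],[-40,75,0],[40,-75,0]])/1e3
suv=unz([(210,298),(372,243),(55,62),(205,18),(337,517),(45,338)],5,(330,175))
c1,r1=fit([(ft,cp,cuv)],[.5,0,.1]);print("crate top",c1,r1.round(1).tolist())
c2,r2=fit([(fs,sp,suv)],[.5,0,.1]);print("crate side",c2,r2.round(1).tolist())
c,_=fit([(ft,cp,cuv),(fs,sp,suv)],[.5,0,.1]);print(c)
print("crate in bay",loc(b,c),c[2]-b[2])
pv=plane(ft,unz((222,331),5,(190,175)),.06);print("pivot",pv,loc(b,pv),world(b,[-.102,.11,.047]))
tip=plane(ft,unz((246,433),5,(190,175)),.058);print("tip",tip,loc(b,tip))
for n,uv,z in(("spacer",(207,308),.012),("tubL",(346,253),.07),("tubnearL",(354,309),.07)):print(n,plane(ft,uv,z))
np.savez("p.npz",b=b,c=c)
E
```

```text
bay [0.71891961 0.02184753 0.13995937] [[-0.4, -0.0], [0.6, -0.4], [0.8, -0.0], [-0.6, 0.5], [-0.7, 0.1], [-0.7, 0.1], [1.0, -0.3], [0.3, -0.1], [-0.5, -0.2], [0.5, 0.4]]
crate top [ 0.48442389 -0.01931972  0.05265068] [[-0.3, -1.4], [0.3, -1.0], [0.3, 0.7], [-0.3, 2.3]]
crate side [ 0.48671499 -0.01575272  0.03715396] [[-0.1, 1.2], [1.0, 0.2], [-0.1, 0.5], [1.6, -1.1], [-2.5, -1.6], [-0.6, 0.0]]
[ 0.48599662 -0.01776385  0.0410832 ]
crate in bay [-0.2361713  -0.00673062] -0.0988761644750838
pivot [0.60382248 0.11753689 0.06      ] [-0.10062274  0.11081006] [[0.60257169 0.11654262 0.047     ]]
tip [0.5479682  0.10518392 0.058     ] [-0.15765413  0.10636972]
spacer [0.42215963 0.20102197 0.012     ]
tubL [ 0.563113   -0.18640171  0.07      ]
tubnearL [ 0.41231478 -0.20351995  0.07      ]
```

Measured positions:

| Item | Frame | Position |
|---|---|---|
| Bay | world | (0.719, 0.022), yaw 0.14 |
| Crate | world | (0.486, -0.018), yaw about 0.04 |
| Crate | bay | (-0.236, -0.007), yaw -0.10 |
| Button | joint angle | about 0.08 |

The pivot agrees with the spec to within 2 mm.

I'll push with both open fingers, jaw axis along bay y. The tool will tilt about 28° so the gripper body stays behind the upper slats.

```bash
cat >> h.py <<'E'
from scipy.spatial.transform import Rotation as Ro
def goalR(tilt,yaw=None,b=None):
    y=(b[2] if yaw is None else yaw)-np.pi/2
    return Ro.from_euler('xyz',[np.pi,0,y])*Ro.from_rotvec([np.deg2rad(tilt),0,0])
def rows(goal,G,n,w=.093,s=None):
    s=s or readout.read_state();p=np.array(s["tcp_pos"]);R=Ro.from_euler('xyz',s["ee_rot"])
    out=[]
    dR=(R.inv()*G).as_rotvec()
    for i in range(n):
        Rc=R*Ro.from_rotvec(dR*i/n)
        sh=Rc.inv().apply((np.array(goal)-p)/n)
        out.append([np.rad2deg(dR/n).round(1).tolist(),sh.round(4).tolist(),w])
    for o in out:print(o)
def st():
    s=readout.read_state();print(round(s["time_s"],2),"tcp",s["tcp_pos"].round(4),"rot",s["ee_rot"].round(3),"F",s["contact_force"].round(1),"q",s["joint_positions"].round(3),"w",round(s["width"],4));return s
E
python3 - <<'E'
from h import *
b=np.load("p.npz")["b"]
rows([.42,-.32,.26],goalR(0,b=b),9)
E
```

```text
[[0.0, 0.0, 1.9], [-0.0286, -0.0274, -0.0046], 0.093]
[[0.0, 0.0, 1.9], [-0.0295, -0.0265, -0.0046], 0.093]
[[0.0, 0.0, 1.9], [-0.0304, -0.0255, -0.0046], 0.093]
[[0.0, 0.0, 1.9], [-0.0312, -0.0245, -0.0046], 0.093]
[[0.0, 0.0, 1.9], [-0.032, -0.0234, -0.0046], 0.093]
[[0.0, 0.0, 1.9], [-0.0327, -0.0224, -0.0046], 0.093]
[[0.0, 0.0, 1.9], [-0.0334, -0.0213, -0.0046], 0.093]
[[0.0, 0.0, 1.9], [-0.0341, -0.0202, -0.0046], 0.093]
[[0.0, 0.0, 1.9], [-0.0348, -0.0191, -0.0047], 0.093]
```

arm_command --increments '[[[0,0,1.9],[-0.029,-0.027,-0.005],0.093],[[0,0,1.9],[-0.03,-0.026,-0.005],0.093],[[0,0,1.9],[-0.03,-0.025,-0.005],0.093],[[0,0,1.9],[-0.031,-0.024,-0.005],0.093],[[0,0,1.9],[-0.032,-0.023,-0.005],0.093]]'

```text
time_s: 0.82
tcp_pos: [0.3664, -0.4679, 0.2417]
ee_rot: [3.14, 0.002, -1.313]
contact_force: [0.7, -0.4, 1.0]
width: 0.093
```

Run:
```python
from h import *
b=np.load("p.npz")["b"];st()
rows([.41,-.28,.26],goalR(0,b=b),5)
```

```text
0.82 tcp [ 0.3664 -0.4679  0.2417] rot [ 3.140e+00  2.000e-03 -1.313e+00] F [ 0.7 -0.4  1. ] q [ 0.787  0.417  0.034  1.882 -0.018  0.845 -0.484] w 0.093
[[0.0, 0.0, 1.3], [-0.0341, -0.018, -0.0036], 0.093]
[[0.0, 0.0, 1.3], [-0.0345, -0.0172, -0.0036], 0.093]
[[0.0, 0.0, 1.3], [-0.0349, -0.0164, -0.0036], 0.093]
[[0.0, 0.0, 1.3], [-0.0353, -0.0155, -0.0036], 0.093]
[[0.0, 0.0, 1.3], [-0.0357, -0.0147, -0.0037], 0.093]
```

arm_command --increments '[[[0,0,1.3],[-0.034,-0.022,-0.004],0.093],[[0,0,1.3],[-0.034,-0.022,-0.004],0.093],[[0,0,1.3],[-0.035,-0.022,-0.004],0.093],[[0,0,1.3],[-0.035,-0.022,-0.004],0.093],[[0,0,1.3],[-0.035,-0.022,-0.004],0.093]]'

```text
time_s: 1.45
tcp_pos: [0.4394, -0.2692, 0.2627]
ee_rot: [3.14, 0.002, -1.431]
contact_force: [0.6, 0.4, -0.7]
width: 0.0935
```

Run:
```python
from h import *
b=np.load("p.npz")["b"];s=st();np.set_printoptions(precision=5);print(repr(s["joint_positions"]))
```

```text
1.45 tcp [ 0.4394 -0.2692  0.2627] rot [ 3.140e+00  2.000e-03 -1.431e+00] F [ 0.6  0.4 -0.7] q [ 0.425  0.295  0.019  2.023 -0.009  0.826 -0.981] w 0.0935
array([ 0.42519,  0.29545,  0.01917,  2.0228 , -0.00866,  0.8259 ,
       -0.98147])
```

arm_command --increments '[[[8,0,0],[0,0,0],0.093],[[8,0,0],[0,0,0],0.093],[[8,0,0],[0,0,0],0.093]]'

```text
time_s: 1.82
tcp_pos: [0.4459, -0.2616, 0.2636]
ee_rot: [-2.726, 0.002, -1.414]
contact_force: [1.6, 1.3, 0.2]
width: 0.093
```

Run:
```python
from h import *
b=np.load("p.npz")["b"];s=st();np.set_printoptions(precision=5);print(repr(s["joint_positions"]),s["tcp_pos"],s["ee_rot"])
```

```text
1.82 tcp [ 0.4459 -0.2616  0.2636] rot [-2.726e+00  2.000e-03 -1.414e+00] F [1.6 1.3 0.2] q [ 0.8    0.221 -0.235  2.231 -0.549  0.44  -0.367] w 0.093
array([ 0.79975,  0.22129, -0.23489,  2.23112, -0.54858,  0.43978,
       -0.36679]) [ 0.4459  -0.26156  0.26356] [-2.72638e+00  1.59959e-03 -1.41447e+00]
```

```bash
cat > fk.py <<'E'
import numpy as np, itertools
from scipy.optimize import least_squares
from scipy.spatial.transform import Rotation as Ro
D=[([1.06031522,.60014616,-.00253442,1.600152,.00177693,.94291928,-.07978562],[.30448757,-.65739522,.21773701],[3.14145837,1.61697623e-3,-1.13696327]),
([.787,.417,.034,1.882,-.018,.845,-.484],[.3664,-.4679,.2417],[3.14,.002,-1.313]),
([.42519,.29545,.01917,2.0228,-.00866,.8259,-.98147],[.4394,-.2692,.2627],[3.14,.002,-1.431]),
([.79975,.22129,-.23489,2.23112,-.54858,.43978,-.36679],[.4459,-.26156,.26356],[-2.72638,.0016,-1.41447])]
def fk(q,p,s):
    h0,L1,L2,L3,e1,e2,e3,off,o7=p
    R=lambda a,x:Ro.from_euler(a,x)
    r=R('z',s[0]*q[0]+off);t=np.array([0,0,h0])
    r=r*R('y',q[1]);r=r*R('z',s[1]*q[2]);t=t+r.apply([e1,0,L1])
    r=r*R('y',q[3]);t=t+r.apply([e2,0,L2]);r=r*R('z',s[2]*q[4])
    r=r*R('y',q[5]);t=t+r.apply([e3,0,L3]);r=r*R('z',s[3]*q[6]+o7)
    return t,r
def res(p,s):
    o=[]
    for q,t,e in D:
        a,r=fk(q,p,s);o+=list(a-t)+list(.3*(r.inv()*Ro.from_euler('xyz',e)).as_rotvec())
    o+=list(.003*np.array(p[4:7]))
    return np.array(o)
if __name__=="__main__":
    best=None
    for s in itertools.product([-1,1],repeat=4):
        for o7 in(0,1.57,3.14,-1.57):
            m=least_squares(res,[.35,.5,.45,.3,0,0,0,0,o7],args=(s,))
            if best is None or m.cost<best[0]:best=(m.cost,s,m.x,m.fun)
    print(best[0],best[1],best[2].round(4));print(best[3].round(4))
    np.savez("fk.npz",p=best[2],s=best[1])
E
python3 fk.py
```

```text
0.0001476849581948452 (-1, -1, -1, -1) [ 0.3423  0.6156  0.4784  0.3069  0.0087  0.0475 -0.0114 -0.089  -3.2289]
[-0.0069 -0.0032  0.0007 -0.      0.     -0.0005  0.0012  0.0021 -0.0007
 -0.0001 -0.0001 -0.0008  0.0065  0.0081 -0.0009 -0.      0.     -0.0005
 -0.0003  0.0007  0.001   0.0004 -0.0108  0.0018  0.      0.0001 -0.    ]
```

```bash
cat > fk2.py <<'E'
from fk import D
import numpy as np
from scipy.optimize import least_squares
from scipy.spatial.transform import Rotation as Ro
R=lambda a,x:Ro.from_euler(a,x)
def fk(q,p):
    h0,L1,L2,L3,e1,e2,e3,y0,y1,y2,y3,x0=p[:12]
    r=R('z',-q[0]);t=r.apply([x0,y0,h0])
    r=r*R('y',q[1]);r=r*R('z',-q[2]);t=t+r.apply([e1,y1,L1])
    r=r*R('y',q[3]);t=t+r.apply([e2,y2,L2]);r=r*R('z',-q[4])
    r=r*R('y',q[5]);t=t+r.apply([e3,y3,L3]);r=r*R('z',-q[6]+np.pi)
    return t,r
def res(p,DD=D):
    o=[]
    for q,t,e in DD:
        a,r=fk(q,p);o+=list(a-t)+list(.3*(r.inv()*Ro.from_euler('xyz',e)).as_rotvec())
    return np.array(o+list(.01*np.array(p[4:12])))
if __name__=="__main__":
    m=least_squares(res,[.35,.6,.45,.3]+[0]*8);print(m.cost,m.x.round(4));print(m.fun[:24].reshape(4,6).round(4));np.save("fk2.npy",m.x)
E
python3 fk2.py
```

```text
1.5140052139036882e-07 [ 0.2906  0.6442  0.4462  0.3366  0.0008  0.006   0.0035 -0.0284 -0.015
 -0.015   0.0018  0.0047]
[[ 0.      0.     -0.      0.      0.      0.    ]
 [-0.0001 -0.0001  0.0001 -0.0001 -0.0001 -0.0003]
 [ 0.      0.0001 -0.0001  0.      0.      0.    ]
 [ 0.      0.     -0.     -0.     -0.      0.    ]]
```

```bash
cat > ik.py <<'E'
from fk2 import *
from h import goalR
P=np.load("fk2.npy")
lo=np.array([-2.57,-.35,-1.29,.11,-1.05,.11,-2.63]);hi=np.array([2.57,1.97,1.29,2.56,4.19,1.86,2.63])
def ik(t,G,seeds=12,m=.03):
    rng=np.random.default_rng(0);best=(9,None)
    for k in range(seeds):
        q0=np.array([.2,.1,0,2.2,0,.6,-1.2]) if k==0 else rng.uniform(lo+.1,hi-.1)
        f=lambda q:np.r_[fk(q,P)[0]-t,.3*(fk(q,P)[1].inv()*G).as_rotvec()]
        s=least_squares(f,np.clip(q0,lo+m,hi-m),bounds=(lo+m,hi-m),max_nfev=200)
        if s.cost<best[0]:best=(s.cost,s.x)
        if best[0]<1e-9:break
    return best
if __name__=="__main__":
    b=np.load("p.npz")["b"]
    for x in(.40,.43,.46,.5,.54):
        for tilt in(0,15,20,24,28,32):
            r=ik([x,-.02,.03],goalR(tilt,b=b),6);print(x,tilt,round(np.sqrt(2*r[0])*1e3,1),r[1].round(2) if r[0]<1e-6 else '')
E
time python3 ik.py
```

```text
0.4 0 0.0 [ 0.04  0.63 -0.21  2.46  1.05  0.14 -2.6 ]
0.4 15 35.0 
0.4 20 52.8 
0.4 24 67.1 
0.4 28 81.3 
0.4 32 95.4 
0.43 0 0.0 [-0.01  0.63 -0.11  2.39  0.48  0.14 -2.01]
0.43 15 14.2 
0.43 20 32.2 
0.43 24 46.6 
0.43 28 61.0 
0.43 32 75.3 
0.46 0 0.0 [-0.1   0.64  0.02  2.33 -0.08  0.17 -1.43]
0.46 15 0.0 [ 0.11  0.66 -0.28  2.53  2.64  0.33  2.13]
0.46 20 11.5 
0.46 24 26.0 
0.46 28 40.5 
0.46 32 54.9 
0.5 0 0.0 [-0.06  0.65 -0.02  2.24  0.06  0.25 -1.57]
0.5 15 0.1 [ 0.18  0.67 -0.37  2.43  2.3   0.28  2.48]
0.5 20 2.5 
0.5 24 0.1 [ 0.48  0.82 -0.82  2.53  2.27  0.71  2.55]
0.5 28 13.0 
0.5 32 27.3 
0.54 0 0.0 [-0.12  0.68  0.08  2.15 -0.16  0.31 -1.34]
0.54 15 0.0 [ 0.07  0.66 -0.2   2.35  2.45  0.16  2.34]
0.54 20 0.0 [ 0.32  0.72 -0.56  2.4   2.23  0.42  2.58]
0.54 24 0.1 [ 0.45  0.79 -0.74  2.44  2.26  0.6   2.59]
0.54 28 0.0 [ 0.52  0.87 -0.87  2.48  2.31  0.76  2.57]
0.54 32 0.0 [ 0.56  0.93 -0.94  2.53  2.38  0.91  2.54]
real	1m26.929s
user	1m25.794s
sys	0m0.189s
```

```bash
cat > scan.py <<'E'
from ik import *
fw=np.array([np.cos(.1),np.sin(.1),0]);lat=np.array([-fw[1],fw[0],0]);up=np.array([0,0,1.])
def box(hx,hy,z0,z1): return np.array([[a*hx,c*hy,z] for a in(-1,1) for c in(-1,1) for z in(z0,z1)])
def orient(f,s,sg):
    d=f*fw+s*lat-np.sqrt(1-f*f-s*s)*up
    x=np.cross(d,fw);x*=sg/np.linalg.norm(x);y=np.cross(d,x);return Ro.from_matrix(np.c_[x,y,d])
if __name__=="__main__":
  for f in(.36,.42):
    for s in(-.75,-.6,-.45,.45,.6,.75):
      for sg in(1,-1):
        G=orient(f,s,sg);fi=G.apply(box(.0175,.0075,-.08,0));bo=G.apply(box(.094,.0375,-.2,-.084))
        cl=(fi@fw).max()-(bo@fw).max()
        out=[]
        for x in(.42,.47,.52):
            t=np.array([x,-.03,.03]);r=ik(t,G,5);out.append((round(np.sqrt(2*r[0])*1e3,1),r[1].round(2).tolist() if r[0]<1e-6 else 0))
        print(f,s,sg,"clear",round(cl,3),"zmin f/b",(.03+fi[:,2].min()).round(3),(.03+bo[:,2].min()).round(3),out,flush=True)
E
time timeout 560 python3 scan.py
```

```text
0.36 -0.75 1 clear 0.002 zmin f/b 0.014 -0.007 [(np.float64(7.8), 0), (np.float64(0.7), [-0.52, 1.02, -0.3, 2.49, 1.58, 1.21, 2.47]), (np.float64(0.1), [-0.56, 0.99, -0.14, 2.4, 1.62, 1.09, 2.6])]
0.36 -0.75 -1 clear 0.002 zmin f/b 0.014 -0.007 [(np.float64(7.8), 0), (np.float64(0.0), [-0.43, 1.04, -0.44, 2.48, 1.56, 1.34, -0.65]), (np.float64(0.0), [-0.4, 1.0, -0.36, 2.39, 1.59, 1.28, -0.51])]
0.36 -0.6 1 clear 0.002 zmin f/b 0.017 0.019 [(np.float64(26.4), 0), (np.float64(0.0), [-0.06, 1.04, -0.85, 2.53, 1.63, 1.49, 2.54]), (np.float64(3.1), 0)]
0.36 -0.6 -1 clear 0.002 zmin f/b 0.017 0.019 [(np.float64(26.4), 0), (np.float64(0.0), [-0.06, 1.04, -0.86, 2.53, 1.63, 1.49, -0.6]), (np.float64(0.0), [-0.73, 0.91, 0.28, 2.47, 2.01, 0.62, -0.83])]
0.36 -0.45 1 clear 0.002 zmin f/b 0.019 0.041 [(np.float64(38.4), 0), (np.float64(10.1), 0), (np.float64(0.6), [-0.1, 0.82, -0.49, 2.47, 1.86, 0.97, 2.6])]
0.36 -0.45 -1 clear 0.002 zmin f/b 0.019 0.041 [(np.float64(37.6), 0), (np.float64(6.1), 0), (np.float64(0.0), [0.3, 1.1, -1.17, 2.44, 1.72, 1.55, -0.32])]
0.36 0.45 1 clear 0.002 zmin f/b 0
[... 2985 characters left out ...]
0.1), [1.29, 1.28, -1.24, 2.47, 1.84, 0.32, 0.19]), (np.float64(0.0), [1.21, 1.24, -1.2, 2.38, 1.73, 0.26, 0.28]), (np.float64(0.0), [1.16, 1.24, -1.2, 2.28, 1.51, 0.25, 0.49])]
0.42 0.75 1 clear 0.008 zmin f/b 0.014 -0.014 [(np.float64(0.0), [1.26, 1.24, -0.93, 2.37, -0.89, 0.16, -0.12]), (np.float64(0.0), [1.19, 1.22, -0.92, 2.29, -0.86, 0.2, -0.2]), (np.float64(0.0), [1.24, 1.36, -1.16, 2.19, 0.47, 0.23, -1.58])]
0.42 0.75 -1 clear 0.008 zmin f/b 0.014 -0.014 [(np.float64(0.1), [1.42, 1.46, -1.26, 2.36, 1.07, 0.31, 1.01]), (np.float64(0.0), [1.34, 1.45, -1.26, 2.28, 0.95, 0.3, 1.1]), (np.float64(0.2), [1.28, 1.44, -1.26, 2.19, 0.84, 0.31, 1.19])]
real	3m13.827s
user	3m11.492s
sys	0m0.312s
```

```bash
cat > plan.py <<'E'
from scan import *
from scipy.spatial.transform import Slerp
m=.03
def step(q,t,G):
    f=lambda x:np.r_[fk(x,P)[0]-t,.3*(fk(x,P)[1].inv()*G).as_rotvec(),.003*(x-q)]
    s=least_squares(f,np.clip(q,lo+m+1e-6,hi-m-1e-6),bounds=(lo+m,hi-m),max_nfev=60);e=f(s.x);return s.x,np.linalg.norm(e[:3])*1e3,np.rad2deg(np.linalg.norm(e[3:6])/.3)
def track(q,t0,G0,wps):
    t,G=np.array(t0),G0
    for name,t1,G1,n in wps:
        S=Slerp([0,1],Ro.concatenate([G,G1]));mx=0;qp=q
        for i in range(1,n+1):
            qn,e1,e2=step(q,t+(np.array(t1)-t)*i/n,S(i/n));mx=max(mx,abs(qn-q).max());q=qn
        print(name,q.round(2),"err mm/deg",round(e1,1),round(e2,1),"maxdq/row",round(mx,2));t,G=np.array(t1),G1
    return q
E
cat > p1.py <<'E'
from plan import *
from h import readout
s=readout.read_state();q=s["joint_positions"];t=s["tcp_pos"];G0=Ro.from_euler('xyz',s["ee_rot"])
for f,sd in((.42,.5),(.42,.6),(.45,.6)):
    print(f,sd);down=lambda a:orient(0,0.0,-1)*Ro.from_euler('z',a)
    V1=down(np.deg2rad(-90)) ;V2=down(0)
    G=orient(f,sd,-1);Gs=orient(0,.5,-1);Gm=orient(.2,.55,-1)
    for nm,V in(("cw",down(np.deg2rad(-90))),("ccw",down(np.deg2rad(90)))):
        print(nm);track(q,t,G0,[("up",[.42,-.28,.28],down(np.pi),5),("half",[.42,-.26,.28],V,10),("flip",[.43,-.2,.28],V2,10),("side",[.42,-.1,.25],Gs,8),("mid",[.42,-.04,.2],Gm,8),("fin",[.415,-.03,.12],G,8),("low",[.415,-.03,.03],G,8),("p1",[.46,-.03,.03],G,8),("p2",[.52,-.02,.03],G,8)])
E
timeout 500 python3 p1.py
```

```text
0.42 0.5
cw
up [ 0.46  0.26  0.01  2.02 -0.    0.86 -0.99] err mm/deg 0.0 0.0 maxdq/row 0.19
half [ 0.17  0.25  0.35  2.06 -0.11  0.85 -2.46] err mm/deg 0.0 0.0 maxdq/row 0.15
flip [-0.22  0.55  1.26  2.3  -1.02  0.98 -2.6 ] err mm/deg 82.2 21.8 maxdq/row 0.34
side [-0.11  0.86  1.26  2.27 -1.01  1.59 -2.6 ] err mm/deg 59.6 15.8 maxdq/row 0.08
mid [-0.12  0.9   1.26  2.36 -1.02  1.65 -2.6 ] err mm/deg 51.2 10.7 maxdq/row 0.02
fin [ 0.12  1.15  1.26  2.53 -1.02  1.83 -2.16] err mm/deg 93.1 16.8 maxdq/row 0.44
low [ 0.15  1.29  1.26  2.53 -1.02  1.83 -2.04] err mm/deg 137.1 18.0 maxdq/row 0.02
p1 [-0.    1.21  1.26  2.36 -1.02  1.83 -2.36] err mm/deg 152.7 23.1 maxdq/row 0.14
p2 [-0.13  1.16  1.26  2.19 -1.02  1.83 -2.6 ] err mm/deg 168.2 29.0 maxdq/row 0.07
ccw
up [ 0.46  0.26  0.01  2.02 -0.    0.86 -0.99] err mm/deg 0.0 0.0 maxdq/row 0.19
half [ 0.7   0.26 -0.32  2.03  0.11  0.87  0.41] err mm/deg 0.0 0.0 maxdq/row 0.14
flip [ 0.87  0.28 -0.69  2.05  0.23  0.88  1.72] err mm/deg 0.0 0.0 maxdq/row 0.13
side [ 1.06  0.49 -0.87  2.06 -0.16  0.93  2.  ] err mm/deg 0.0 0.0 maxdq/row 0.06
[... 2734 characters left out ...]
-0.99] err mm/deg 0.0 0.0 maxdq/row 0.19
half [ 0.7   0.26 -0.32  2.03  0.11  0.87  0.41] err mm/deg 0.0 0.0 maxdq/row 0.14
flip [ 0.87  0.28 -0.69  2.05  0.23  0.88  1.72] err mm/deg 0.0 0.0 maxdq/row 0.13
side [ 1.06  0.49 -0.87  2.06 -0.16  0.93  2.  ] err mm/deg 0.0 0.0 maxdq/row 0.06
mid [ 1.13  0.58 -1.    2.27 -0.3   0.53  2.09] err mm/deg 0.0 0.0 maxdq/row 0.06
fin [ 1.26  0.91 -1.07  2.44 -0.66  0.14  2.6 ] err mm/deg 9.8 2.8 maxdq/row 0.31
low [ 1.21  1.09 -0.93  2.37 -0.49  0.14  2.6 ] err mm/deg 22.1 6.9 maxdq/row 0.02
p1 [ 1.14  1.09 -0.92  2.31 -0.54  0.14  2.6 ] err mm/deg 17.8 5.9 maxdq/row 0.01
p2 [ 1.05  1.08 -0.92  2.23 -0.6   0.14  2.6 ] err mm/deg 13.9 5.0 maxdq/row 0.01
```

```bash
cat > opt.py <<'E'
from plan import *
FI=box(.0175,.0075,-.084,0);BO=box(.094,.0375,-.2,-.084)
def ev(q):
    t,R=fk(q,P);fi=t+R.apply(FI);bo=t+R.apply(BO);return t,R,fi,bo
def pen(q,x,y,z,mg=.06,cl=.010):
    t,R,fi,bo=ev(q);h=lambda v:max(0,v)
    r=[ (t-np.array([x,y,z]))[i]*5 for i in range(3)]
    tipx=(fi@fw).max()
    r+=[3*h(cl-(tipx-(p@fw))) for p in bo]
    r+=[3*h(.012-p[2]) for p in bo]+[3*h(.012-p[2]) for p in fi]
    r+=[3*h(-.165-p[1])*(p[2]<.085)*(p[0]>.395) for p in bo]
    # contact height: forward-most finger corner must be low
    k=(fi@fw).argmax();r+=[3*h(fi[k,2]-.042)]
    r+=list(1.*np.maximum(0,lo+mg-q))+list(1.*np.maximum(0,q-hi+mg))
    return np.array(r)
def solve(x,y,z,n=40,seed=0,q0=None,**k):
    rng=np.random.default_rng(seed);L=[]
    for i in range(n):
        s0=rng.uniform(lo+.1,hi-.1) if q0 is None else q0
        s=least_squares(pen,s0,args=(x,y,z),kwargs=k,max_nfev=150);L.append((s.cost,s.x))
        if q0 is not None:break
    L.sort(key=lambda a:a[0]);return L
def show(q):
    t,R,fi,bo=ev(q);k=(fi@fw).argmax();M=R.as_matrix()
    print(q.round(2),"t",t.round(3),"d",M[:,2].round(2),"x",M[:,0].round(2),"cl",((fi@fw).max()-(bo@fw).max()).round(3),"bz",bo[:,2].min().round(3),"bymin",bo[bo[:,2]<.085][:,1].min().round(3) if (bo[:,2]<.085).any() else None,"contact z",fi[k,2].round(3))
if __name__=="__main__":
    for y in(-.04,-.02,0.0):
        L=solve(.42,y,.03,30)
        for c,q in L[:6]:
            print(y,"cost",round(c*1e6,2),end=' ');show(q)
E
time timeout 570 python3 opt.py
```

```text
-0.04 cost 81.59 [ 1.26  1.23 -1.23  2.5   2.03  0.37  0.01] t [ 0.42  -0.039  0.03 ] d [ 0.38  0.57 -0.73] x [-0.09  0.8   0.59] cl 0.009 bz 0.022 bymin -0.169 contact z 0.022
-0.04 cost 81.59 [ 1.26  1.23 -1.23  2.5   2.03  0.37  0.01] t [ 0.42  -0.039  0.03 ] d [ 0.38  0.57 -0.73] x [-0.09  0.8   0.59] cl 0.009 bz 0.022 bymin -0.169 contact z 0.022
-0.04 cost 89.63 [ 1.57  1.69 -1.06  2.5   3.52  0.21  0.06] t [ 0.42  -0.039  0.03 ] d [ 0.69  0.69 -0.22] x [-0.71  0.71  0.  ] cl 0.01 bz 0.011 bymin -0.249 contact z 0.037
-0.04 cost 89.63 [ 1.57  1.69 -1.06  2.5   3.52  0.21  0.06] t [ 0.42  -0.039  0.03 ] d [ 0.69  0.69 -0.22] x [-0.71  0.71  0.  ] cl 0.01 bz 0.011 bymin -0.249 contact z 0.037
-0.04 cost 89.63 [ 1.65  1.8  -1.21  2.49  2.46  0.22  1.09] t [ 0.42  -0.039  0.03 ] d [ 0.69  0.69 -0.22] x [-0.71  0.71  0.  ] cl 0.01 bz 0.011 bymin -0.249 contact z 0.037
-0.04 cost 270.21 [ 1.33  1.29 -1.23  2.42  1.5   0.28 -2.57] t [ 0.42  -0.039  0.031] d [ 0.34  0.68 -0.65] x [ 0.09 -0.71 -0.7 ] cl 0.005 bz 0.009 bymin -0.169 contact z 0.021
-0.02 cost 0.0 [ 1.25  1.26 -1.19  2.5  
[... 1398 characters left out ...]
.44  0.26 -1.99] t [ 0.42  -0.     0.031] d [ 0.66  0.73 -0.18] x [ 0.74 -0.67  0.  ] cl 0.006 bz 0.009 bymin -0.214 contact z 0.039
0.0 cost 171.52 [ 1.61  1.88 -1.23  2.51  2.44  0.26  1.15] t [ 0.42  -0.     0.031] d [ 0.66  0.73 -0.18] x [-0.74  0.67 -0.  ] cl 0.006 bz 0.009 bymin -0.214 contact z 0.039
0.0 cost 938.88 [ 1.22  1.26 -1.15  2.41  1.43  0.17 -2.57] t [ 0.42  -0.001  0.031] d [ 0.28  0.73 -0.63] x [ 0.05 -0.66 -0.75] cl 0.001 bz 0.005 bymin -0.202 contact z 0.046
0.0 cost 1360.0 [-0.16  1.23 -1.06  2.52  1.36  1.8   2.37] t [0.421 0.001 0.032] d [ 0.4  -0.67 -0.63] x [ 0.05 -0.67  0.74] cl -0.002 bz 0.006 bymin 0.108 contact z 0.021
real	0m17.241s
user	0m17.142s
sys	0m0.160s
```

```bash
cat > opt2.py <<'E'
from opt import *
g=np.linspace(-1,1,9)
BD=np.array([[a*.094,c*.0375,z] for a in g for c in(-1,1) for z in np.linspace(-.2,-.084,5)])
cr=np.load("p.npz")["c"]
def pen(q,x,y,z,mg=.06,cl=.012):
    t,R=fk(q,P);fi=t+R.apply(FI);bd=t+R.apply(BD)
    tipx=(fi@fw).max();latc=cr[:2]@lat[:2]
    inn=(np.abs(bd@lat-latc)<.083)&(bd[:,2]<.215)
    k=(fi@fw).argmax()
    return np.r_[5*(t-[x,y,z]),np.maximum(0,cl-(tipx-bd@fw))*inn,3*np.maximum(0,.015-bd[:,2]),3*np.maximum(0,.012-fi[:,2]),
      np.maximum(0,-.165-bd[:,1])*(bd[:,2]<.085)*(bd[:,0]>.395),3*max(0,fi[k,2]-.042),np.maximum(0,lo+mg-q),np.maximum(0,q-hi+mg)]
import opt;opt.pen=pen
if __name__=="__main__":
    for x,y in((.42,-.03),(.43,-.028),(.43,-.01)):
        for c,q in solve(x,y,.03,30,cl=.015)[:5]:
            print("cost",round(c*1e6,2),end=' ');show(q)
E
timeout 570 python3 opt2.py
```

```text
cost 4.67 [ 1.16  1.11 -0.92  2.5   3.47  0.19  2.26] t [ 0.42 -0.03  0.03] d [ 0.39  0.65 -0.65] x [ 0.49 -0.75 -0.45] cl -0.017 bz 0.02 bymin -0.16 contact z 0.027
cost 13.66 [ 1.    1.   -0.67  2.5   4.13  0.34 -1.56] t [ 0.42 -0.03  0.03] d [ 0.37  0.64 -0.67] x [-0.48  0.75  0.46] cl -0.018 bz 0.022 bymin -0.16 contact z 0.026
cost 20.92 [-0.5   1.39 -0.6   2.5   1.32  1.8   0.81] t [ 0.42 -0.03  0.03] d [ 0.54 -0.8  -0.25] x [-0.83 -0.56 -0.  ] cl -0.033 bz 0.015 bymin -0.007 contact z 0.037
cost 20.92 [-0.5   1.39 -0.6   2.5   1.32  1.8   0.81] t [ 0.42 -0.03  0.03] d [ 0.54 -0.8  -0.25] x [-0.83 -0.56 -0.  ] cl -0.033 bz 0.015 bymin -0.007 contact z 0.037
cost 64.67 [ 1.22  1.17 -1.11  2.44  1.8   0.17 -2.5 ] t [ 0.42 -0.03  0.03] d [ 0.32  0.65 -0.7 ] x [ 0.45 -0.75 -0.49] cl -0.022 bz 0.023 bymin -0.16 contact z 0.025
cost 9.43 [ 1.12  1.09 -0.91  2.5   3.39  0.22  2.23] t [ 0.43  -0.028  0.03 ] d [ 0.39  0.62 -0.68] x [ 0.43 -0.77 -0.47] cl -0.013 bz 0.021 bymin -0.157 contact z 0.026
cost 23.15 [-0.84  1.3  -0.13  2.5   1.42  1.29 -2.27] t [ 0.43  -0.028  0.03 ] d [ 0.53 
[... 731 characters left out ...]
bymin 0.004 contact z 0.032
cost 0.0 [-1.54  1.68  0.98  2.4  -0.31  0.17 -0.27] t [ 0.43 -0.01  0.03] d [ 0.4  -0.88 -0.25] x [ 0.91  0.41 -0.  ] cl -0.049 bz 0.015 bymin 0.034 contact z 0.037
cost 4.36 [-1.24  1.26  0.53  2.47  1.42  0.47 -1.78] t [ 0.43 -0.01  0.03] d [ 0.39 -0.82 -0.42] x [ 0.84  0.51 -0.2 ] cl -0.052 bz 0.014 bymin 0.022 contact z 0.034
cost 30.39 [-0.13  1.22 -1.03  2.5   1.39  1.79 -1.3 ] t [ 0.43  -0.01   0.031] d [ 0.39 -0.68 -0.62] x [ 0.47  0.73 -0.51] cl -0.038 bz 0.013 bymin 0.112 contact z 0.026
cost 78.57 [ 1.09  1.1  -0.93  2.5   3.3   0.22  2.03] t [ 0.43 -0.01  0.03] d [ 0.37  0.64 -0.67] x [ 0.22 -0.77 -0.61] cl -0.001 bz 0.014 bymin -0.139 contact z 0.023
```

```bash
cat > p2.py <<'E'
from opt import *
from h import readout
s=readout.read_state();qc=s["joint_positions"];tc=s["tcp_pos"];Gc=Ro.from_euler('xyz',s["ee_rot"])
q=np.array([1.25,1.26,-1.19,2.5,2.15,.3,-.12])
q=solve(.425,-.022,.03,q0=q)[0][1];show(q);G=fk(q,P)[1];ql=q.copy();print(Ro.as_euler(G,'xyz').round(3))
for z in(.08,.13,.18,.23,.28):
    q,e1,e2=step(q,np.array([.425,-.022,z]),G);print(z,q.round(2),round(e1,1),round(e2,1))
qh=q
# further right/up, back toward the right
for y in(-.08,-.14,-.2):
    q,e1,e2=step(q,np.array([.425,y,.28]),G);print(y,q.round(2),round(e1,1),round(e2,1))
print("joint line from current")
for k in np.linspace(0,1,9):
    t,R,fi,bo=ev(qc+(q-qc)*k);print(k,t.round(3),R.as_matrix()[:,2].round(2),"minz",min(fi[:,2].min(),bo[:,2].min()).round(3),"maxx",bo[:,0].max().round(3))
np.savez("q.npz",ql=ql,qh=qh,qs=q)
q=ql
for x in(.44,.46,.48,.5,.52,.54):
    q,e1,e2=step(q,np.array([x,-.022+.1*(x-.425),.03]),G);print(x,q.round(2),round(e1,1),round(e2,1))
E
python3 p2.py
```

```text
[ 1.21  1.21 -1.14  2.5   2.31  0.27 -0.28] t [ 0.425 -0.022  0.03 ] d [ 0.38  0.62 -0.69] x [-0.08  0.76  0.64] cl 0.01 bz 0.015 bymin -0.153 contact z 0.021
[ 2.686 -0.7    1.671]
0.08 [ 1.22  1.06 -1.17  2.5   2.26  0.16 -0.32] 0.0 0.0
0.13 [ 1.26  0.97 -1.26  2.5   1.92  0.14 -0.08] 7.1 1.2
0.18 [ 1.23  0.86 -1.26  2.53  2.62  0.14 -0.86] 29.3 4.9
0.23 [ 1.28  0.69 -1.22  2.53  4.16  0.14 -2.44] 26.7 6.8
0.28 [ 1.29  0.6  -1.26  2.53  4.16  0.17 -2.52] 50.1 9.3
-0.08 [ 1.4   0.64 -1.26  2.53  4.16  0.15 -2.41] 60.1 12.8
-0.14 [ 1.51  0.68 -1.26  2.52  4.16  0.14 -2.32] 69.1 16.9
-0.2 [ 1.6   0.71 -1.26  2.5   4.16  0.14 -2.25] 75.1 21.5
joint line from current
0.0 [ 0.446 -0.262  0.264] [ 0.4   0.06 -0.92] minz 0.26 maxx 0.461
0.125 [ 0.383 -0.299  0.211] [ 0.22 -0.04 -0.97] minz 0.207 maxx 0.436
0.25 [ 0.359 -0.343  0.184] [ 0.17 -0.17 -0.97] minz 0.18 maxx 0.434
0.375 [ 0.374 -0.372  0.171] [ 0.25 -0.25 -0.94] minz 0.165 maxx 0.451
0.5 [ 0.413 -0.367  0.168] [ 0.39 -0.23 -0.89] minz 0.16 maxx 0.471
0.625 [ 0.451 -0.329  0.175] [ 0.55 -0.12 -0.83] minz 0.164 maxx 0.487
0.75 [ 0.47  -0.267  0.19 ] [ 0.65  0.06 -0.75] minz 0.178 maxx 0.49
0.875 [ 0.462 -0.201  0.21 ] [ 0.69  0.25 -0.68] minz 0.195 maxx 0.46
1.0 [ 0.434 -0.146  0.228] [ 0.67  0.4  -0.63] minz 0.209 maxx 0.406
0.44 [ 1.19  1.2  -1.13  2.47  2.3   0.26 -0.28] 0.0 0.0
0.46 [ 1.16  1.19 -1.12  2.44  2.29  0.24 -0.28] 0.0 0.0
0.48 [ 1.13  1.17 -1.11  2.4   2.28  0.21 -0.28] 0.0 0.0
0.5 [ 1.1   1.16 -1.09  2.37  2.27  0.19 -0.29] 0.0 0.0
0.52 [ 1.07  1.15 -1.08  2.33  2.25  0.16 -0.29] 0.0 0.0
0.54 [ 1.04  1.14 -1.07  2.29  2.17  0.14 -0.22] 0.0 0.0
```

```bash
cat > p3.py <<'E'
from opt import *
def orient2(f,s,sg):
    d=f*fw+s*lat-np.sqrt(1-f*f-s*s)*up
    x=fw-d*(fw@d);x*=sg/np.linalg.norm(x);return Ro.from_matrix(np.c_[x,np.cross(d,x),d])
FO=box(.064,.0075,-.084,0)
BD=np.array([[a*.094,c*.0375,z] for a in np.linspace(-1,1,9) for c in(-1,1) for z in np.linspace(-.2,-.084,7)])
cr=np.load("p.npz")["c"];cfw=np.array([np.cos(cr[2]),np.sin(cr[2]),0]);clat=np.array([-cfw[1],cfw[0],0]);c3=np.r_[cr[:2],0]
def geom(t,G):
    fo=G.apply(FO)+t;bd=G.apply(BD)+t
    F=(fo-c3)@np.c_[cfw,clat];B=(bd-c3)@np.c_[cfw,clat]
    k=np.argmax(F[:,0]);inn=(bd[:,2]<.215)&(B[:,0]>-.045)
    return F[k],fo[k,2],fo[:,2].min(),bd[:,2].min(),(-B[inn,1].max()-.075 if inn.any() else .5),B[:,0].max()+.04, bd[(bd[:,2]<.08)&(bd[:,0]>.40),1].min() if ((bd[:,2]<.08)&(bd[:,0]>.40)).any() else 0
if __name__=="__main__":
  for f in(0,.15,.3):
    for s in(.8,.87,.92):
      G=orient2(f,s,1);F=G.apply(FO);k=np.argmax(F@cfw)
      # place foremost corner at crate (-50,-12), z so that min z =.015
      z=.016-F[:,2].min();off=F[k]
      tgt=c3+cfw*(-.05)+clat*(-.012);t=np.array([tgt[0]-off[0],tgt[1]-off[1],z])
      g=geom(t,G)
      print(f,s,"t",t.round(3),"contact z %.3f bodyzmin %.3f latclear %.3f ahead %.3f tuby %.3f"%(g[1],g[3],g[4],g[5],g[6]))
      for sg in(1,-1):
        G=orient2(f,s,sg)
        r=ik(t,G,8,m=.1);print("   ",sg,round(np.sqrt(2*r[0])*1e3,1),r[1].round(2))
E
python3 p3.py
```

```text
0 0.8 t [0.366 0.033 0.022] contact z 0.066 bodyzmin 0.042 latclear -0.092 ahead 0.026 tuby -0.100
    1 0.0 [ 0.9   1.07 -0.71  2.31 -0.5   0.42  0.96]
    -1 0.0 [ 0.69  0.98 -0.39  2.33 -0.95  0.59 -1.68]
0 0.87 t [0.365 0.038 0.023] contact z 0.057 bodyzmin 0.031 latclear -0.087 ahead 0.027 tuby -0.134
    1 0.0 [ 0.73  1.05 -0.39  2.29 -0.91  0.69  1.48]
    -1 0.0 [ 0.71  1.05 -0.37  2.29 -0.93  0.7  -1.64]
0 0.92 t [0.365 0.042 0.023] contact z 0.049 bodyzmin 0.021 latclear -0.082 ahead 0.027 tuby -0.154
    1 0.0 [ 0.79  1.13 -0.44  2.25 -0.84  0.74  1.44]
    -1 0.0 [ 0.78  1.13 -0.43  2.25 -0.85  0.75 -1.69]
0.15 0.8 t [ 0.372 -0.026  0.028] contact z 0.027 bodyzmin 0.038 latclear -0.020 ahead 0.012 tuby -0.149
    1 0.0 [ 1.32  1.33 -1.18  2.29  0.56  0.5  -0.09]
    -1 0.0 [ 0.93  1.   -0.49  2.32 -0.88  0.55 -1.67]
0.15 0.87 t [ 0.372 -0.026  0.027] contact z 0.025 bodyzmin 0.027 latclear -0.008 ahead 0.012 tuby -0.189
    1 0.0 [ 1.23  1.24 -0.9   2.24 -0.16  0.5   0.71]
    -1 0.0 [ 0.93  1.07 -0.44  2.27 -0.86  0.69 -1.65]
0.15 0.92 t [ 0.372 -0.027  0.026] contact z 0.023 bodyzmin 0.017 latclear 0.001 ahead 0.012 tuby -0.230
    1 0.0 [ 0.83  1.11 -0.26  2.23 -0.94  0.91  1.64]
    -1 0.0 [ 0.94  1.13 -0.4   2.22 -0.84  0.82 -1.63]
0.3 0.8 t [ 0.374 -0.018  0.033] contact z 0.037 bodyzmin 0.030 latclear -0.013 ahead -0.001 tuby -0.150
    1 0.0 [ 1.16  1.13 -0.75  2.39 -0.92  0.34  1.5 ]
    -1 0.0 [ 1.15  1.13 -0.73  2.39 -0.95  0.35 -1.6 ]
0.3 0.87 t [ 0.374 -0.017  0.031] contact z 0.032 bodyzmin 0.018 latclear -0.000 ahead -0.001 tuby -0.211
    1 0.0 [ 1.32  1.33 -0.93  2.31 -0.28  0.37  0.86]
    -1 0.0 [ 1.14  1.19 -0.63  2.33 -0.92  0.53 -1.59]
0.3 0.92 t [ 0.374 -0.018  0.028] contact z 0.026 bodyzmin 0.006 latclear 0.011 ahead -0.001 tuby -0.235
    1 0.0 [ 1.23  1.32 -0.71  2.26 -0.7   0.6   1.33]
    -1 0.0 [ 1.08  1.24 -0.49  2.27 -0.95  0.75 -1.52]
```

```bash
cat > p4.py <<'E'
from p3 import *
for f in(.34,.38,.42):
    for s in(.7,.77,.83):
      G=orient2(f,s,1);F=G.apply(FO);k=np.argmax(F@cfw)
      z=max(.016-F[:,2].min(),.035-F[k,2]);off=F[k]
      tgt=c3+cfw*(-.05)+clat*(-.012);t=np.array([tgt[0]-off[0],tgt[1]-off[1],z])
      g=geom(t,G);print(f,s,"t",t.round(3),"contact z %.3f bodyzmin %.3f latclear %.3f ahead %.3f tuby %.3f"%(g[1],g[3],g[4],g[5]+.01,g[6]))
      for sg in(1,-1):
        G=orient2(f,s,sg)
        r=ik(t,G,8,m=.1);print("   ",sg,round(np.sqrt(2*r[0])*1e3,1),r[1].round(2))
E
python3 p4.py
```

```text
0.34 0.7 t [ 0.375 -0.017  0.036] contact z 0.045 bodyzmin 0.040 latclear 0.500 ahead 0.005 tuby -0.114
    1 0.6 [ 1.33  1.28 -1.19  2.46  1.27  0.24 -0.8 ]
    -1 0.6 [ 1.33  1.28 -1.19  2.46  1.27  0.24  2.35]
0.34 0.77 t [ 0.374 -0.016  0.035] contact z 0.041 bodyzmin 0.031 latclear 0.500 ahead 0.005 tuby -0.137
    1 0.0 [ 1.36  1.33 -1.13  2.41  0.68  0.21 -0.17]
    -1 0.0 [ 1.22  1.17 -0.85  2.43 -0.94  0.21 -1.63]
0.34 0.83 t [ 0.374 -0.015  0.033] contact z 0.036 bodyzmin 0.022 latclear 0.030 ahead 0.005 tuby -0.174
    1 0.0 [ 1.2   1.2  -0.74  2.38 -0.95  0.38  1.56]
    -1 0.0 [ 1.2   1.2  -0.74  2.38 -0.95  0.38 -1.58]
0.38 0.7 t [ 0.375 -0.015  0.038] contact z 0.048 bodyzmin 0.037 latclear 0.500 ahead 0.001 tuby -0.114
    1 6.7 [ 1.35  1.31 -1.19  2.46  1.29  0.22 -0.8 ]
    -1 6.7 [ 1.35  1.31 -1.19  2.46  1.29  0.22  2.34]
0.38 0.77 t [ 0.375 -0.013  0.036] contact z 0.043 bodyzmin 0.028 latclear 0.500 ahead 0.001 tuby -0.138
    1 0.0 [ 1.4   1.38 -1.17  2.43  0.91  0.21 -0.39]
    -1 5.5 [ 1.4   1.4  -1.19  2.45  1.12  0.22  2.53]
0.38 0.83 t [ 0.375 -0.013  0.033] contact z 0.037 bodyzmin 0.018 latclear 0.500 ahead 0.001 tuby -0.175
    1 0.0 [ 1.29  1.29 -0.86  2.39 -0.8   0.29  1.4 ]
    -1 0.0 [ 1.26  1.26 -0.8   2.39 -0.95  0.33 -1.58]
0.42 0.7 t [ 0.376 -0.012  0.039] contact z 0.050 bodyzmin 0.033 latclear 0.500 ahead -0.003 tuby -0.114
    1 12.7 [ 1.38  1.34 -1.19  2.46  1.33  0.21 -0.82]
    -1 12.7 [ 1.38  1.34 -1.19  2.46  1.33  0.21  2.32]
0.42 0.77 t [ 0.376 -0.011  0.037] contact z 0.044 bodyzmin 0.024 latclear 0.500 ahead -0.003 tuby -0.148
    1 1.6 [ 1.43  1.44 -1.19  2.44  1.06  0.21 -0.53]
    -1 4.0 [ 1.43  1.44 -1.19  2.45  1.14  0.21  2.53]
0.42 0.83 t [ 0.376 -0.01   0.034] contact z 0.038 bodyzmin 0.014 latclear 0.500 ahead -0.003 tuby -0.193
    1 0.0 [ 1.38  1.39 -0.96  2.39 -0.54  0.22  1.14]
    -1 0.0 [ 1.31  1.32 -0.85  2.4  -0.94  0.29 -1.58]
```

```bash
cat > p5.py <<'E'
from p3 import *
from h import readout
s=readout.read_state();q0=s["joint_positions"];t0=s["tcp_pos"];G0=Ro.from_euler('xyz',s["ee_rot"])
for sg in(1,-1):
    G=orient2(.34,.83,sg);print("euler",G.as_euler('xyz').round(3));Gm=orient2(.2,.5,sg)
    q=track(q0,t0,G0,[("a",[.42,-.25,.28],Gm,10),("b",[.40,-.15,.26],G,8),("c",[.368,-.05,.2],G,5),("d",[.368,-.018,.1],G,5),("e",[.368,-.018,.034],G,5),("f",[.40,-.015,.034],G,5),("g",[.45,-.01,.034],G,5),("h",[.48,-.005,.034],G,5)])
E
python3 p5.py
```

```text
euler [-2.035 -0.161 -0.209]
a [ 1.16  0.45 -0.57  1.94 -0.35  1.04  0.87] err mm/deg 0.0 0.0 maxdq/row 0.2
b [ 1.31  0.7  -0.69  2.11 -0.68  1.07  1.06] err mm/deg 0.0 0.0 maxdq/row 0.05
c [ 1.27  0.79 -0.78  2.35 -0.83  0.75  1.24] err mm/deg 0.0 0.0 maxdq/row 0.07
d [ 1.23  1.06 -0.81  2.41 -0.9   0.45  1.41] err mm/deg 0.0 0.0 maxdq/row 0.06
e [ 1.23  1.21 -0.77  2.38 -0.87  0.36  1.49] err mm/deg 0.0 0.0 maxdq/row 0.03
f [ 1.18  1.2  -0.78  2.34 -0.89  0.37  1.46] err mm/deg 0.0 0.0 maxdq/row 0.01
g [ 1.11  1.19 -0.79  2.26 -0.91  0.41  1.41] err mm/deg 0.0 0.0 maxdq/row 0.02
h [ 1.07  1.19 -0.79  2.22 -0.92  0.42  1.38] err mm/deg 0.0 0.0 maxdq/row 0.01
euler [2.035 0.161 2.933]
a [ 0.6   0.4   0.21  1.98 -0.62  1.17 -1.92] err mm/deg 0.0 0.0 maxdq/row 0.25
b [ 0.79  0.61  0.09  2.15 -0.91  1.38 -1.7 ] err mm/deg 0.0 0.0 maxdq/row 0.04
c [ 0.97  0.69 -0.32  2.37 -1.02  0.98 -1.61] err mm/deg 0.0 0.0 maxdq/row 0.25
d [ 1.17  1.02 -0.7   2.41 -1.02  0.53 -1.58] err mm/deg 0.0 0.0 maxdq/row 0.12
e [ 1.18  1.17 -0.69  2.39 -1.02  0.42 -1.49] err mm/deg 0.0 0.0 maxdq/row 0.03
f [ 1.13  1.17 -0.71  2.34 -1.02  0.44 -1.54] err mm/deg 0.0 0.0 maxdq/row 0.01
g [ 1.07  1.16 -0.72  2.27 -1.02  0.46 -1.62] err mm/deg 0.0 0.0 maxdq/row 0.02
h [ 1.03  1.16 -0.72  2.22 -1.02  0.48 -1.66] err mm/deg 0.0 0.0 maxdq/row 0.01
```

```bash
cat >> h.py <<'E'
def orient2(f,s,sg,a=.1):
    fw=np.array([np.cos(a),np.sin(a),0]);lat=np.array([-fw[1],fw[0],0]);up=np.array([0,0,1.])
    d=f*fw+s*lat-np.sqrt(1-f*f-s*s)*up
    x=fw-d*(fw@d);x*=sg/np.linalg.norm(x);return Ro.from_matrix(np.c_[x,np.cross(d,x),d])
E
python3 - <<'E'
from h import *
rows([.42,-.25,.28],orient2(.2,.5,1),11)
E
```

```text
[[1.2, -2.7, -6.9], [-0.0014, 0.0014, -0.0022], 0.093]
[[1.2, -2.7, -6.9], [-0.0017, 0.0011, -0.0022], 0.093]
[[1.2, -2.7, -6.9], [-0.0019, 0.0009, -0.0021], 0.093]
[[1.2, -2.7, -6.9], [-0.0021, 0.0006, -0.002], 0.093]
[[1.2, -2.7, -6.9], [-0.0022, 0.0003, -0.002], 0.093]
[[1.2, -2.7, -6.9], [-0.0023, -0.0, -0.0019], 0.093]
[[1.2, -2.7, -6.9], [-0.0024, -0.0003, -0.0017], 0.093]
[[1.2, -2.7, -6.9], [-0.0024, -0.0007, -0.0016], 0.093]
[[1.2, -2.7, -6.9], [-0.0024, -0.001, -0.0015], 0.093]
[[1.2, -2.7, -6.9], [-0.0023, -0.0013, -0.0013], 0.093]
[[1.2, -2.7, -6.9], [-0.0022, -0.0016, -0.0012], 0.093]
```

arm_command --increments '[[[1.2,-2.7,-6.9],[-0.002,0.001,-0.003],0.093],[[1.2,-2.7,-6.9],[-0.002,0.001,-0.003],0.093],[[1.2,-2.7,-6.9],[-0.002,0.001,-0.003],0.093],[[1.2,-2.7,-6.9],[-0.002,0.001,-0.002],0.093],[[1.2,-2.7,-6.9],[-0.002,0,-0.002],0.093]]'

```text
time_s: 2.45
tcp_pos: [0.4295, -0.2556, 0.2737]
ee_rot: [-2.633, -0.061, -0.755]
contact_force: [0.6, 0.2, -0.6]
width: 0.0932
```

arm_command --increments '[[[1.2,-2.7,-6.9],[-0.002,0,-0.002],0.093],[[1.2,-2.7,-6.9],[-0.002,0,-0.002],0.093],[[1.2,-2.7,-6.9],[-0.002,-0.001,-0.002],0.093],[[1.2,-2.7,-6.9],[-0.002,-0.001,-0.002],0.093],[[1.2,-2.7,-6.9],[-0.002,-0.001,-0.001],0.093]]'

```text
time_s: 3.08
tcp_pos: [0.4171, -0.2533, 0.2819]
ee_rot: [-2.599, -0.166, -0.093]
contact_force: [-0.3, -0.1, 0.6]
width: 0.093
```

Run:
```python
from h import *
st();rows([.40,-.15,.26],orient2(.34,.83,1),6)
```

```text
3.08 tcp [ 0.4171 -0.2533  0.2819] rot [-2.599 -0.166 -0.093] F [-0.3 -0.1  0.6] q [ 1.172  0.426 -0.55   1.964 -0.383  1.012  0.836] w 0.093
[[5.2, 0.8, 0.8], [-0.005, -0.013, 0.0112], 0.093]
[[5.2, 0.8, 0.8], [-0.0053, -0.0118, 0.0122], 0.093]
[[5.2, 0.8, 0.8], [-0.0056, -0.0106, 0.0132], 0.093]
[[5.2, 0.8, 0.8], [-0.006, -0.0093, 0.014], 0.093]
[[5.2, 0.8, 0.8], [-0.0063, -0.0079, 0.0147], 0.093]
[[5.2, 0.8, 0.8], [-0.0066, -0.0065, 0.0153], 0.093]
```

arm_command --increments '[[[6.2,1,1],[-0.005,-0.015,0.013],0.093],[[6.2,1,1],[-0.006,-0.014,0.014],0.093],[[6.2,1,1],[-0.007,-0.012,0.015],0.093],[[6.2,1,1],[-0.008,-0.011,0.016],0.093],[[6.2,0.8,1],[-0.008,-0.009,0.017],0.093]]'

```text
time_s: 3.7
tcp_pos: [0.4013, -0.1521, 0.2659]
ee_rot: [-2.026, -0.164, -0.216]
contact_force: [0.8, -1.0, 0.0]
width: 0.093
```

Run:
```python
from h import *
st();rows([.365,-.03,.17],orient2(.34,.83,1),5)
```

```text
3.7 tcp [ 0.4013 -0.1521  0.2659] rot [-2.026 -0.164 -0.216] F [ 0.8 -1.   0. ] q [ 1.317  0.686 -0.686  2.103 -0.692  1.092  1.06 ] w 0.093
[[-0.1, -0.1, 0.0], [-0.0153, 0.0054, 0.0275], 0.093]
[[-0.1, -0.1, 0.0], [-0.0152, 0.0053, 0.0275], 0.093]
[[-0.1, -0.1, 0.0], [-0.0152, 0.0053, 0.0275], 0.093]
[[-0.1, -0.1, 0.0], [-0.0152, 0.0052, 0.0276], 0.093]
[[-0.1, -0.1, 0.0], [-0.0151, 0.0052, 0.0276], 0.093]
```

Run:
```python
from h import *
rows([.362,-.14,.24],orient2(.34,.83,1),2)
s=readout.read_state();s=dict(s);s["tcp_pos"]=np.array([.362,-.14,.24]);rows([.364,-.03,.16],orient2(.34,.83,1),3,s=s)
```

```text
[[-0.2, -0.2, 0.0], [-0.0223, 0.0077, 0.0057], 0.093]
[[-0.2, -0.2, 0.0], [-0.0223, 0.0077, 0.0058], 0.093]
[[-0.2, -0.1, 0.0], [-0.0115, 0.0068, 0.0433], 0.093]
[[-0.2, -0.1, 0.0], [-0.0114, 0.0066, 0.0434], 0.093]
[[-0.2, -0.1, 0.0], [-0.0112, 0.0065, 0.0434], 0.093]
```

arm_command --increments '[[[-0.2,-0.2,0],[-0.022,0.008,0.006],0.093],[[-0.2,-0.2,0],[-0.022,0.008,0.006],0.093],[[-0.2,0,0],[-0.011,0.007,0.043],0.093],[[-0.2,0,0],[-0.011,0.007,0.043],0.093],[[-0.2,0,0],[-0.011,0.007,0.043],0.093]]'

```text
time_s: 4.32
tcp_pos: [0.3651, -0.0334, 0.1535]
ee_rot: [-2.048, -0.162, -0.217]
contact_force: [0.9, -0.2, -0.7]
width: 0.0929
```

Run:
```python
from h import *
st();rows([.365,-.018,.034],orient2(.34,.83,1),5)
ft=vision.grab_frame("top");fs=vision.grab_frame("side")
a=np.hstack([cv2.resize(ft["pixels"][180:400,190:410],(400,400)),cv2.resize(fs["pixels"][100:340,240:480],(400,400))]);cv2.imwrite("pics/a1.png",a)
```

```text
4.33 tcp [ 0.3651 -0.0334  0.1535] rot [-2.048 -0.162 -0.217] F [ 0.9 -0.2 -0.7] q [ 1.254  0.889 -0.787  2.404 -0.888  0.602  1.335] w 0.0929
[[0.2, -0.1, -0.0], [-0.0045, 0.0195, 0.0135], 0.093]
[[0.2, -0.1, -0.0], [-0.0045, 0.0195, 0.0134], 0.093]
[[0.2, -0.1, -0.0], [-0.0045, 0.0195, 0.0134], 0.093]
[[0.2, -0.1, -0.0], [-0.0045, 0.0196, 0.0133], 0.093]
[[0.2, -0.1, -0.0], [-0.0045, 0.0196, 0.0133], 0.093]
```

View pics/a1.png

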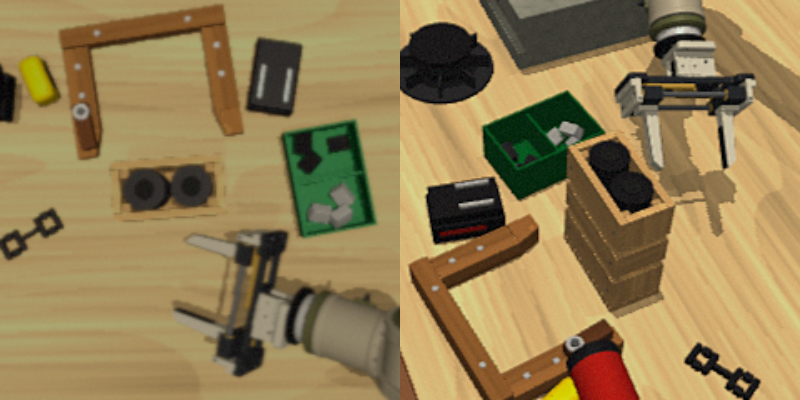

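The crate hasn't moved. The gripper is behind and to the right of it, with the front fingertip at about (187, 240) in the picture, short of the crate's near face at about row 217. The tub is clear, so I'll go down.

arm_command --increments '[[[0.2,0,0],[-0.005,0.0195,0.0135],0.093],[[0.2,0,0],[-0.005,0.0195,0.0135],0.093],[[0.2,0,0],[-0.005,0.0195,0.0135],0.093],[[0.2,0,0],[-0.005,0.0195,0.0135],0.093],[[0,0,0],[-0.004,0.018,0.012],0.093]]'

```text
time_s: 5.05
tcp_pos: [0.3653, -0.0186, 0.0326]
ee_rot: [-2.033, -0.163, -0.217]
contact_force: [-0.1, -0.4, 0.4]
width: 0.0929
```

Run:
```python
from h import *
st();rows([.365,-.018,.034],orient2(.34,.83,1),1)
ft=vision.grab_frame("top");fs=vision.grab_frame("side")
a=np.hstack([cv2.resize(ft["pixels"][180:400,190:410],(400,400)),cv2.resize(fs["pixels"][100:340,240:480],(400,400))]);cv2.imwrite("pics/a2.png",a)
```

```text
5.05 tcp [ 0.3653 -0.0186  0.0326] rot [-2.033 -0.163 -0.217] F [-0.1 -0.4  0.4] q [ 1.24   1.205 -0.776  2.399 -0.904  0.353  1.518] w 0.0929
[[-0.1, -0.5, -0.1], [-0.0002, -0.0015, -0.0002], 0.093]
```

View pics/a2.png

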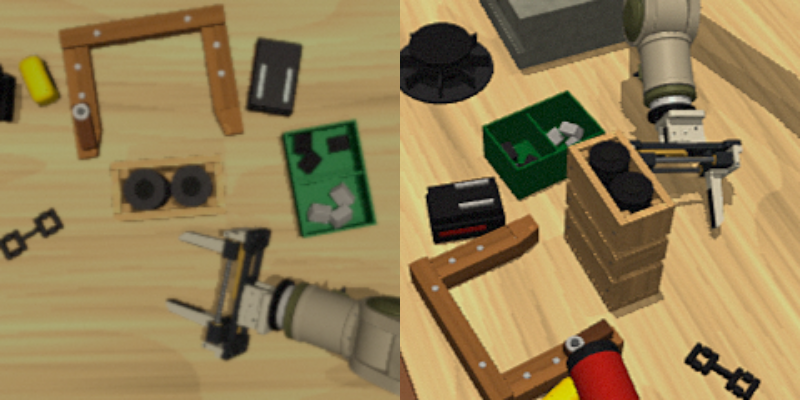

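Run:
```python
from h import *
c=np.load("p.npz")["c"]
ft=vision.grab_frame("top");im=ft["pixels"].copy()
S=10;x0,y0=275,285
a=cv2.resize(im[y0:y0+50,x0:x0+80],None,fx=S,fy=S,interpolation=cv2.INTER_CUBIC)
for z,col in((.035,(0,0,255)),(.07,(255,0,0))):
    uv=proj(ft,world(c,[[-.04,.075,z],[-.04,-.075,z]]));p=((uv-[x0,y0]+.5)*S).astype(int);cv2.line(a,tuple(p[0].tolist()),tuple(p[1].tolist()),col,1)
s=st();G=Ro.from_euler('xyz',s["ee_rot"]);t=s["tcp_pos"]
for hx in(.0465,.055,.064):
  for zt in(0,-.04,-.08):
    uv=proj(ft,t+G.apply([hx,0,zt]))[0];p=((uv-[x0,y0]+.5)*S).astype(int);cv2.circle(a,tuple(p.tolist()),3,(0,255,0),-1)
cv2.imwrite("pics/a3.png",a)
```

```text
5.2 tcp [ 0.365  -0.018   0.0335] rot [-2.031 -0.162 -0.217] F [ 0.2 -0.2 -0.3] q [ 1.24   1.204 -0.776  2.4   -0.905  0.354  1.517] w 0.0929
```

View pics/a3.png

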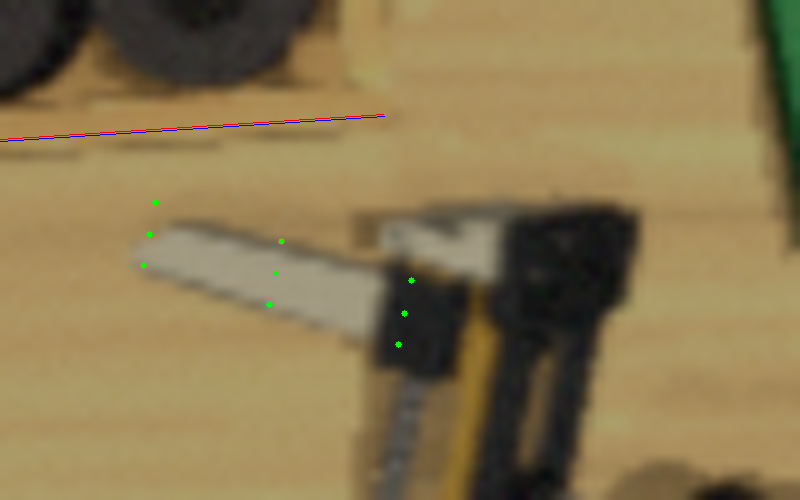

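```bash
cat > p6.py <<'E'
from plan import *
from h import *
s=readout.read_state();q0=s["joint_positions"];t0=s["tcp_pos"];G0=Ro.from_euler('xyz',s["ee_rot"])
G=orient2(.38,.83,1,.04)
track(q0,t0,G0,[("a",[.372,-.028,.036],G,4),("b",[.40,-.028,.036],G,4),("c",[.45,-.02,.036],G,4)])
rows([.372,-.028,.036],G,2)
E
python3 p6.py
```

```text
a [ 1.33  1.27 -0.83  2.41 -0.95  0.29  1.55] err mm/deg 0.0 0.0 maxdq/row 0.02
b [ 1.28  1.26 -0.84  2.37 -0.96  0.31  1.53] err mm/deg 0.0 0.0 maxdq/row 0.01
c [ 1.21  1.26 -0.87  2.3  -0.99  0.32  1.49] err mm/deg 0.0 0.0 maxdq/row 0.02
[[0.5, 2.5, 1.0], [0.0047, 0.0014, -0.0039], 0.093]
[[0.5, 2.5, 1.0], [0.0049, 0.0013, -0.0037], 0.093]
```

arm_command --increments '[[[0.5,2.5,1],[0.003,0.0014,-0.004],0.093],[[0.5,2.5,1],[0.003,0.0013,-0.004],0.093]]'

```text
time_s: 5.45
tcp_pos: [0.3697, -0.0285, 0.0375]
ee_rot: [-1.999, -0.17, -0.313]
contact_force: [-0.0, 0.8, 0.5]
width: 0.0929
```

```bash
cat > look.py <<'E'
from h import *
import sys
c=np.load("p.npz")["c"]
ft=vision.grab_frame("top");im=ft["pixels"].copy()
S=8;x0,y0=240,245
a=cv2.resize(im[y0:y0+75,x0:x0+100],None,fx=S,fy=S,interpolation=cv2.INTER_CUBIC)
cv2.imwrite(sys.argv[1],a);st()
E
python3 look.py pics/a4.png; python3 p6.py | tail -2
```

```text
5.5 tcp [ 0.369  -0.029   0.0372] rot [-1.998 -0.169 -0.316] F [-3.1  0.1 -1.6] q [ 1.338  1.262 -0.845  2.42  -0.953  0.288  1.547] w 0.093
[[0.0, -0.1, -0.0], [0.0011, 0.0003, 0.0012], 0.093]
[[0.0, -0.1, -0.0], [0.0011, 0.0003, 0.0012], 0.093]
```

View pics/a4.png

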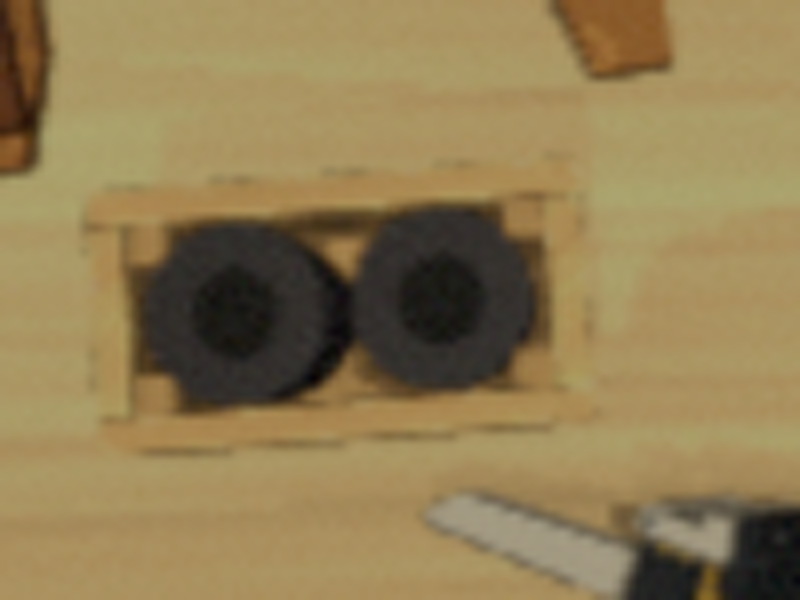

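Run:
```python
from h import *
rows([.374,-.018,.035],orient2(.38,.83,1,.04),2)
s=dict(readout.read_state());s["tcp_pos"]=np.array([0,0,0.]);s["ee_rot"]=orient2(.38,.83,1,.04).as_euler('xyz')
print("10mm along bay dir");rows([.00985,.0017,0],orient2(.38,.83,1,.04),1,s=s)
```

```text
[[0.0, -0.1, -0.0], [0.0004, -0.0014, 0.006], 0.093]
[[0.0, -0.1, -0.0], [0.0005, -0.0014, 0.006], 0.093]
10mm along bay dir
[[-0.0, -0.0, 0.0], [0.0087, -0.0006, 0.0048], 0.093]
```

arm_command --increments '[[[0,0,0],[0.001,-0.0014,0.006],0.093],[[0,0,0],[0.001,-0.0014,0.006],0.093],[[0,0,0],[0.0044,-0.0003,0.0024],0.093],[[0,0,0],[0.0044,-0.0003,0.0024],0.093],[[0,0,0],[0.0044,-0.0003,0.0024],0.093]]'

```text
time_s: 6.12
tcp_pos: [0.3921, -0.0154, 0.0367]
ee_rot: [-2.0, -0.172, -0.314]
contact_force: [0.3, -0.4, -0.2]
width: 0.0929
```

```bash
python3 look.py pics/a5.png
```

```text
6.17 tcp [ 0.3928 -0.0154  0.0367] rot [-2.    -0.172 -0.314] F [ 0.1 -0.1  0.5] q [ 1.308  1.291 -0.906  2.407 -0.974  0.231  1.523] w 0.0931
```

View pics/a5.png

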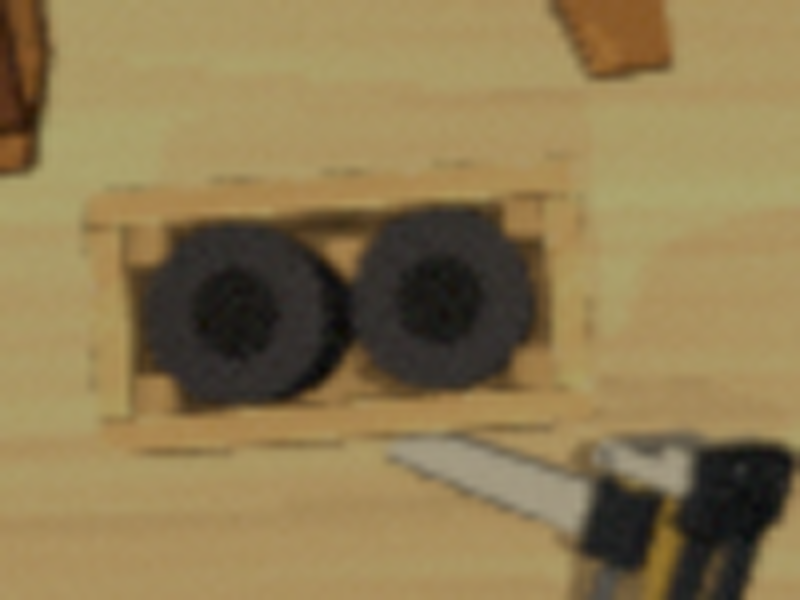

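arm_command --increments '[[[0,0,0],[0.0044,-0.0003,0.0024],0.093],[[0,0,0],[0.0044,-0.0003,0.0024],0.093],[[0,0,0],[0.0044,-0.0003,0.0024],0.093],[[0,0,0],[0.0044,-0.0003,0.0024],0.093]]'

```text
time_s: 6.68
tcp_pos: [0.4078, -0.01, 0.0369]
ee_rot: [-1.999, -0.166, -0.309]
contact_force: [-6.5, -3.5, 2.4]
width: 0.093
```

```bash
python3 look.py pics/a6.png
```

```text
6.72 tcp [ 0.4084 -0.0099  0.037 ] rot [-1.999 -0.167 -0.309] F [-5.2 -1.8 -0.1] q [ 1.279  1.291 -0.918  2.387 -0.979  0.231  1.499] w 0.0931
```

View pics/a6.png

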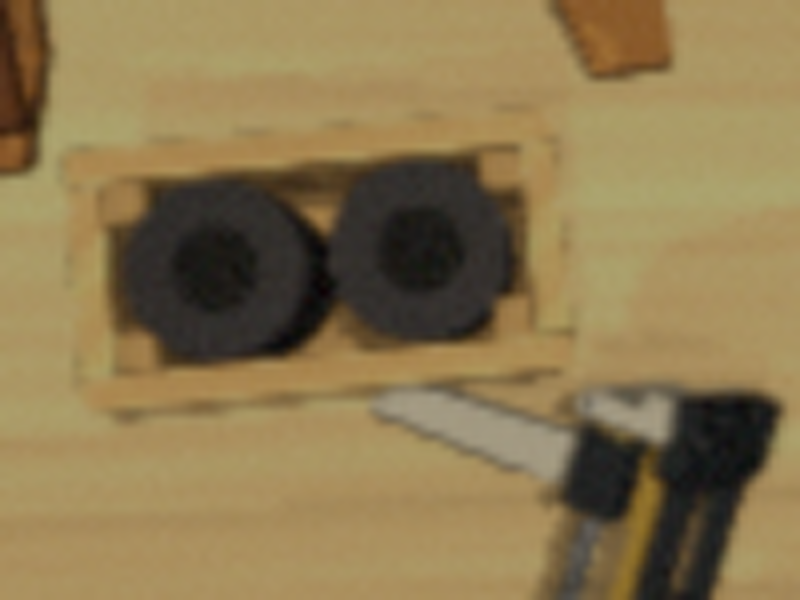

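```bash
cat > cfit.py <<'E'
from h import *
import sys,json
# corners order far-left, far-right, near-right, near-left in zoom px; S,x0,y0
def cf(c4,S=8,x0=240,y0=245):
    ft=vision.grab_frame("top");b=np.load("p.npz")["b"];c0=np.load("p.npz")["c"]
    cp=np.array([[40,75,200],[40,-75,200],[-40,-75,200],[-40,75,200]])/1e3
    c,r=fit([(ft,cp,unz(c4,S,(x0,y0)))],c0);print("crate",c.round(4),"bay",loc(b,c).round(4),round(c[2]-b[2],3),"res",r.round(1).tolist());return c
E
python3 - <<'E'
from cfit import *
cf([(88,200),(578,165),(592,412),(105,447)])
cf([(68,155),(552,112),(574,362),(85,408)])
E
```

```text
crate [ 0.4849 -0.0194  0.0485] bay [-0.2375 -0.0082] -0.091 res [[-0.2, -1.1], [0.0, -1.1], [0.6, 1.0], [-0.4, 1.1]]
crate [ 0.4992 -0.0132  0.0672] bay [-0.2225 -0.004 ] -0.073 res [[-0.6, -0.7], [0.3, -0.8], [0.5, 0.8], [-0.2, 0.6]]
```

arm_command --increments '[[[0,0,0],[0.0055,-0.0003,0.0025],0.093],[[0,0,0],[0.0055,-0.0003,0.0025],0.093],[[0,0,0],[0.0055,-0.0003,0.0025],0.093],[[0,0,0],[0.0055,-0.0003,0.0025],0.093],[[0,0,0],[0.0055,-0.0003,0.0025],0.093]]'

```text
time_s: 7.45
tcp_pos: [0.4326, -0.0051, 0.0374]
ee_rot: [-1.999, -0.16, -0.304]
contact_force: [-7.4, -2.7, 1.0]
width: 0.0929
```

```bash
python3 look.py pics/a7.png
```

```text
7.5 tcp [ 0.4334 -0.0051  0.0374] rot [-1.999 -0.16  -0.304] F [-4.7 -0.2 -1.4] q [ 1.235  1.284 -0.924  2.35  -0.983  0.245  1.465] w 0.0933
```

View pics/a7.png

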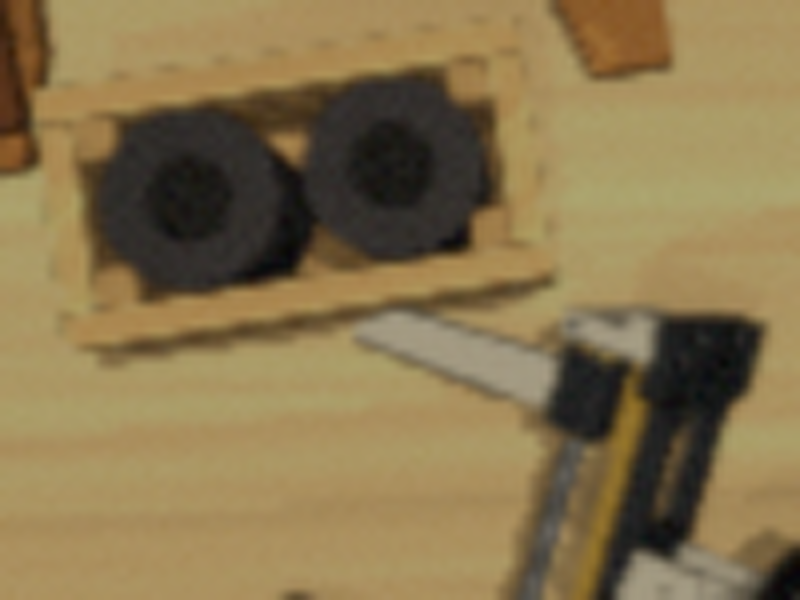

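Run:
```python
from cfit import *
c=cf([(37,97),(520,25),(552,275),(68,347)]);b=np.load("p.npz")["b"]
print("corners bay",[loc(b,w).round(3).tolist() for w in world(c,[[.04,.075,0],[.04,-.075,0],[-.04,0,0]])], world(c,[-.04,0,0]))
```

```text
crate [ 0.5216 -0.0058  0.1219] bay [-1.992e-01  1.000e-04] -0.018 res [[-0.5, -0.8], [0.0, -0.5], [0.7, 0.7], [-0.1, 0.6]]
corners bay [[-0.158, 0.074], [-0.161, -0.076], [-0.239, 0.001]] [[ 0.4819015  -0.01070036  0.        ]]
```

```bash
cat > p7.py <<'E'
from plan import *
from h import *
s=readout.read_state();q0=s["joint_positions"];t0=s["tcp_pos"];G0=Ro.from_euler('xyz',s["ee_rot"])
G=orient2(.38,.83,1,.06)
track(q0,t0,G0,[("a",[.427,-.006,.037],G,2),("b",[.425,.015,.036],G,3),("c",[.464,.0205,.036],G,6)])
rows([.427,-.006,.037],G,1)
s=dict(s);s["tcp_pos"]=np.array([.427,-.006,.037]);s["ee_rot"]=G.as_euler('xyz')
rows([.425,.015,.036],G,2,s=s)
s["tcp_pos"]=np.zeros(3);rows([.0099,.0014,0],G,1,s=s)
E
python3 p7.py
```

```text
a [ 1.23  1.29 -0.9   2.34 -0.96  0.26  1.48] err mm/deg 0.0 0.0 maxdq/row 0.02
b [ 1.24  1.34 -0.97  2.38 -0.99  0.16  1.49] err mm/deg 0.0 0.0 maxdq/row 0.04
c [ 1.18  1.33 -0.97  2.32 -1.01  0.19  1.46] err mm/deg 0.0 0.0 maxdq/row 0.01
[[0.2, -0.4, -0.7], [-0.0057, 0.0006, -0.0027], 0.093]
[[-0.0, -0.0, -0.0], [-0.004, -0.0042, 0.0088], 0.093]
[[-0.0, -0.0, -0.0], [-0.004, -0.0042, 0.0088], 0.093]
[[-0.0, -0.0, -0.0], [0.0089, -0.0004, 0.0045], 0.093]
```

arm_command --increments '[[[0.2,-0.4,-0.7],[-0.0057,0.0006,-0.0027],0.093],[[0,0,0],[-0.0035,-0.0038,0.0078],0.093],[[0,0,0],[-0.0035,-0.0038,0.0078],0.093],[[0,0,0],[0.0053,0,0.0025],0.093],[[0,0,0],[0.0053,0,0.0025],0.093]]'

```text
time_s: 8.18
tcp_pos: [0.4359, 0.0136, 0.0359]
ee_rot: [-1.997, -0.17, -0.291]
contact_force: [-6.4, -2.0, 1.7]
width: 0.0927
```

```bash
python3 look.py pics/a8.png
```

```text
8.22 tcp [0.4367 0.0136 0.036 ] rot [-1.998 -0.171 -0.291] F [-5.2 -0.2 -0.4] q [ 1.225  1.326 -0.978  2.363 -0.984  0.174  1.463] w 0.0931
```

View pics/a8.png

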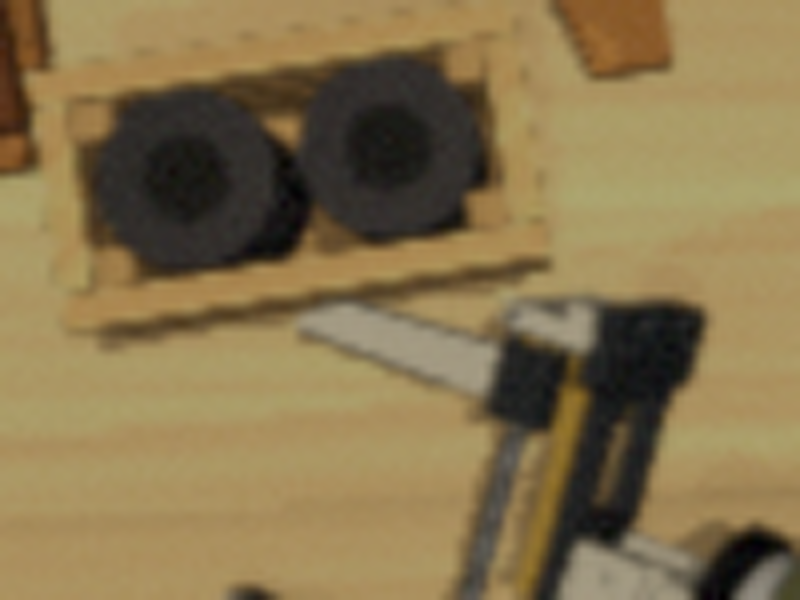

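arm_command --increments '[[[0,0,0],[0.0055,-0.0002,0.0025],0.093],[[0,0,0],[0.0055,-0.0002,0.0025],0.093],[[0,0,0],[0.0055,-0.0002,0.0025],0.093],[[0,0,0],[0.0055,-0.0002,0.0025],0.093],[[0,0,0],[0.0055,-0.0002,0.0025],0.093]]'

```text
time_s: 8.85
tcp_pos: [0.4608, 0.0182, 0.0363]
ee_rot: [-1.997, -0.165, -0.282]
contact_force: [-7.2, -1.9, 1.1]
width: 0.0928
```

```bash
sed -i 's/x0,y0=240,245/x0,y0=225,220/' look.py; python3 look.py pics/a9.png
```

```text
8.9 tcp [0.4616 0.0182 0.0364] rot [-1.997 -0.166 -0.283] F [-5.7  0.1 -1.6] q [ 1.176  1.309 -0.968  2.32  -0.986  0.207  1.434] w 0.0931
```

View pics/a9.png

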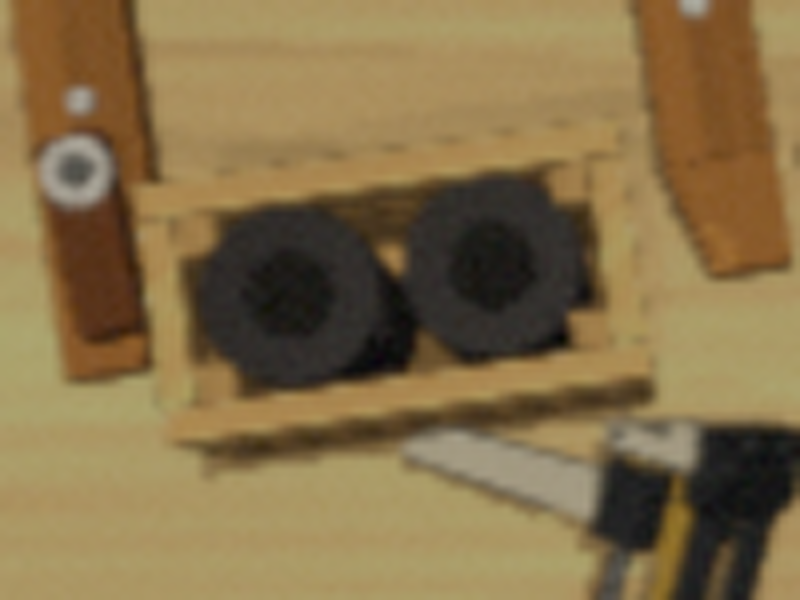

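Run:
```python
from cfit import *
c=cf([(137,190),(618,125),(650,370),(170,437)],8,225,220);b=np.load("p.npz")["b"]
print("corners bay",[loc(b,w).round(3).tolist() for w in world(c,[[.04,.075,0],[.04,-.075,0],[-.04,0,0]])], world(c,[-.04,0,0]))
```

```text
crate [ 5.539e-01 -1.000e-04  1.170e-01] bay [-0.1664  0.0013] -0.023 res [[-0.4, -0.7], [0.2, -1.0], [0.7, 0.7], [-0.4, 0.9]]
corners bay [[-0.125, 0.075], [-0.128, -0.075], [-0.206, 0.002]] [[ 0.51419295 -0.00475061  0.        ]]
```

arm_command --increments '[[[0,0,0],[0.0055,-0.0002,0.0025],0.093],[[0,0,0],[0.0055,-0.0002,0.0025],0.093],[[0,0,0],[0.0055,-0.0002,0.0025],0.093],[[0,0,0],[0.0055,-0.0002,0.0025],0.093],[[0,0,0],[0.0055,-0.0002,0.0025],0.093]]'

```text
time_s: 9.57
tcp_pos: [0.4856, 0.023, 0.0365]
ee_rot: [-1.997, -0.161, -0.274]
contact_force: [-6.8, -0.6, 0.0]
width: 0.0929
```

```bash
python3 look.py pics/a10.png
```

```text
9.62 tcp [0.4865 0.023  0.0366] rot [-1.997 -0.162 -0.274] F [-4.2  0.3 -2.6] q [ 1.128  1.291 -0.954  2.276 -0.987  0.242  1.405] w 0.0928
```

View pics/a10.png

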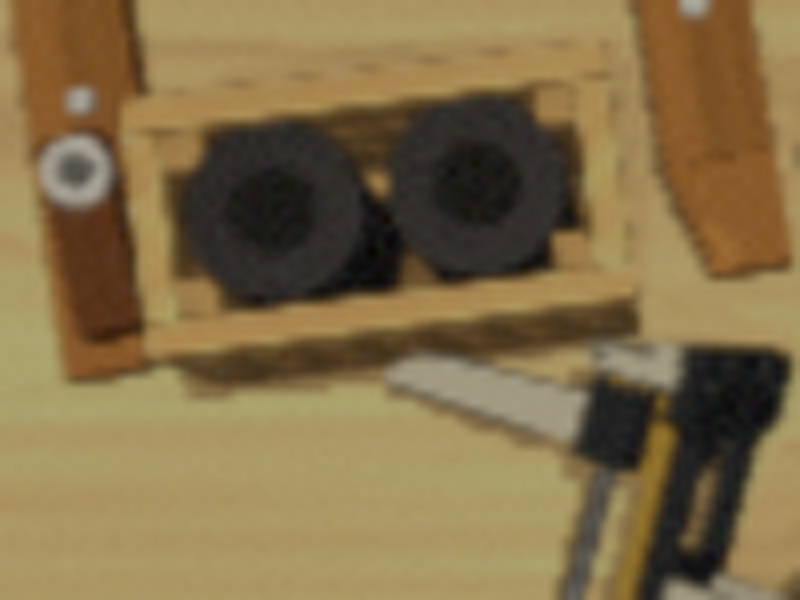

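```bash
cat > p8.py <<'E'
from plan import *
import scan
from h import readout,orient2
def setfw(a):
    scan.fw=np.array([np.cos(a),np.sin(a),0]);scan.lat=np.array([-scan.fw[1],scan.fw[0],0])
setfw(.14)
s=readout.read_state();q0=s["joint_positions"];t0=s["tcp_pos"];G0=Ro.from_euler('xyz',s["ee_rot"])
for sg in(1,-1):
  for f,sd in((.42,0),(.42,.2),(.45,.1)):
    G=scan.orient(f,sd,sg);Gm=scan.orient(.2,.5,sg);print(sg,f,sd)
    track(q0,t0,G0,[("back",[.455,.01,.04],G0,4),("up",[.45,-.02,.15],G0,5),("m",[.47,-.02,.25],Gm,12),("n",[.50,.0,.25],G,8),("d",[.515,-.005,.1],G,6),("e",[.515,-.005,.03],G,4),("g",[.56,0.0,.03],G,5),("h",[.635,.012,.03],G,6)])
E
python3 p8.py
```

```text
1 0.42 0
back [ 1.17  1.28 -0.92  2.31 -0.96  0.26  1.42] err mm/deg 0.0 0.0 maxdq/row 0.02
up [ 1.2   1.   -0.9   2.31 -0.93  0.51  1.25] err mm/deg 0.0 0.0 maxdq/row 0.06
m [ 0.61  0.35 -0.39  2.18 -0.67  0.76 -0.72] err mm/deg 0.0 0.0 maxdq/row 0.2
n [-0.14  0.16  0.05  2.37 -0.15  0.18 -1.38] err mm/deg 0.0 0.0 maxdq/row 0.24
d [ 0.23  0.48 -0.39  2.33  1.11  0.14 -2.6 ] err mm/deg 23.7 8.2 maxdq/row 0.76
e [ 0.23  0.62 -0.37  2.29  1.16  0.14 -2.6 ] err mm/deg 35.9 13.0 maxdq/row 0.03
g [ 0.18  0.64 -0.33  2.22  1.15  0.14 -2.6 ] err mm/deg 29.3 11.2 maxdq/row 0.01
h [ 0.11  0.69 -0.28  2.11  1.13  0.14 -2.6 ] err mm/deg 19.6 8.2 maxdq/row 0.02
1 0.42 0.2
back [ 1.17  1.28 -0.92  2.31 -0.96  0.26  1.42] err mm/deg 0.0 0.0 maxdq/row 0.02
up [ 1.2   1.   -0.9   2.31 -0.93  0.51  1.25] err mm/deg 0.0 0.0 maxdq/row 0.06
m [ 0.61  0.35 -0.39  2.18 -0.67  0.76 -0.72] err mm/deg 0.0 0.0 maxdq/row 0.2
n [ 0.45  0.22 -0.44  2.33 -0.72  0.27 -0.77] err mm/deg 0.0 0.0 maxdq/row 0.07
d [ 0.41  0.53 -0.39  2.32 -1.02  0.14 -0.37] err mm/deg 20.9 7.2 maxdq/row 0.27
e [ 0.4   0.67 -0.36  2.27 
[... 2141 characters left out ...]
0.5  -0.06] err mm/deg 0.0 0.0 maxdq/row 0.03
-1 0.45 0.1
back [ 1.17  1.28 -0.92  2.31 -0.96  0.26  1.42] err mm/deg 0.0 0.0 maxdq/row 0.02
up [ 1.2   1.   -0.9   2.31 -0.93  0.51  1.25] err mm/deg 0.0 0.0 maxdq/row 0.06
m [ 1.09  0.53 -1.1   2.15 -0.15  0.64  1.85] err mm/deg 0.0 0.0 maxdq/row 0.09
n [ 0.58  0.22 -0.69  2.35  0.07  0.15  1.55] err mm/deg 0.0 0.0 maxdq/row 0.16
d [ 0.73  0.76 -1.11  2.47  2.02  0.6  -0.33] err mm/deg 0.0 0.0 maxdq/row 0.8
e [ 0.69  0.97 -1.1   2.5   2.19  0.8  -0.43] err mm/deg 0.0 0.0 maxdq/row 0.06
g [ 0.66  0.96 -1.06  2.4   2.14  0.72 -0.35] err mm/deg 0.0 0.0 maxdq/row 0.02
h [ 0.6   0.94 -0.98  2.24  2.02  0.61 -0.21] err mm/deg 0.0 0.0 maxdq/row 0.03
```

```bash
cat > go.py <<'E'
from h import *
def wp(*seq):
    s=dict(readout.read_state())
    for t,G,n in seq:
        G=G or Ro.from_euler('xyz',s["ee_rot"])
        rows(t,G,n,s=s,w=W);s["tcp_pos"]=np.array(t);s["ee_rot"]=G.as_euler('xyz');print('--')
W=.093
def orient(f,s,sg,a=.14):
    fw=np.array([np.cos(a),np.sin(a),0]);lat=np.array([-fw[1],fw[0],0]);up=np.array([0,0,1.])
    d=f*fw+s*lat-np.sqrt(1-f*f-s*s)*up
    x=np.cross(d,fw);x*=sg/np.linalg.norm(x);return Ro.from_matrix(np.c_[x,np.cross(d,x),d])
E
python3 - <<'E'
from go import *
wp(([.455,.013,.04],None,2),([.445,-.02,.15],None,3))
E
```

```text
[[0.0, 0.0, 0.0], [-0.0133, 0.0002, -0.0099], 0.093]
[[0.0, 0.0, 0.0], [-0.0133, 0.0002, -0.0099], 0.093]
--
[[0.0, 0.0, 0.0], [0.0057, -0.0282, -0.0254], 0.093]
[[0.0, 0.0, 0.0], [0.0057, -0.0282, -0.0254], 0.093]
[[0.0, 0.0, 0.0], [0.0057, -0.0282, -0.0254], 0.093]
--
```

arm_command --increments '[[[0,0,0],[-0.013,0,-0.01],0.093],[[0,0,0],[-0.013,0,-0.01],0.093],[[0,0,0],[0.004,-0.028,-0.025],0.093],[[0,0,0],[0.005,-0.028,-0.025],0.093],[[0,0,0],[0.006,-0.028,-0.025],0.093]]'

```text
time_s: 10.25
tcp_pos: [0.4398, -0.022, 0.1502]
ee_rot: [-1.994, -0.157, -0.279]
contact_force: [1.0, -0.5, -0.5]
width: 0.0932
```

Run:
```python
from go import *
st();wp(([.47,-.02,.25],orient(.2,.5,-1),10))
```

```text
10.25 tcp [ 0.4398 -0.022   0.1502] rot [-1.994 -0.157 -0.279] F [ 1.  -0.5 -0.5] q [ 1.222  0.99  -0.902  2.325 -0.938  0.519  1.26 ] w 0.0932
[[-1.5, -3.6, -10.0], [0.0044, -0.009, -0.0029], 0.093]
[[-1.5, -3.6, -10.0], [0.0057, -0.008, -0.0035], 0.093]
[[-1.5, -3.6, -10.0], [0.0067, -0.0069, -0.004], 0.093]
[[-1.5, -3.6, -10.0], [0.0075, -0.0055, -0.0047], 0.093]
[[-1.5, -3.6, -10.0], [0.0081, -0.004, -0.0053], 0.093]
[[-1.5, -3.6, -10.0], [0.0083, -0.0025, -0.0059], 0.093]
[[-1.5, -3.6, -10.0], [0.0082, -0.0009, -0.0064], 0.093]
[[-1.5, -3.6, -10.0], [0.0078, 0.0007, -0.0069], 0.093]
[[-1.5, -3.6, -10.0], [0.0071, 0.0022, -0.0073], 0.093]
[[-1.5, -3.6, -10.0], [0.0061, 0.0035, -0.0077], 0.093]
--
```

Run:
```python
from go import *
wp(([.435,-.03,.26],orient(.2,.5,-1),10))
```

```text
[[-1.5, -3.6, -10.0], [0.0015, -0.0096, -0.0053], 0.093]
[[-1.5, -3.6, -10.0], [0.0028, -0.009, -0.0057], 0.093]
[[-1.5, -3.6, -10.0], [0.0039, -0.0083, -0.0061], 0.093]
[[-1.5, -3.6, -10.0], [0.0049, -0.0074, -0.0066], 0.093]
[[-1.5, -3.6, -10.0], [0.0056, -0.0063, -0.0071], 0.093]
[[-1.5, -3.6, -10.0], [0.0062, -0.0051, -0.0076], 0.093]
[[-1.5, -3.6, -10.0], [0.0064, -0.0038, -0.0081], 0.093]
[[-1.5, -3.6, -10.0], [0.0065, -0.0024, -0.0086], 0.093]
[[-1.5, -3.6, -10.0], [0.0062, -0.0011, -0.009], 0.093]
[[-1.5, -3.6, -10.0], [0.0057, 0.0002, -0.0094], 0.093]
--
```

arm_command --increments '[[[-1.5,-3.6,-10],[0.0015,-0.0096,-0.0053],0.093],[[-1.5,-3.6,-10],[0.003,-0.009,-0.006],0.093],[[-1.5,-3.6,-10],[0.004,-0.008,-0.006],0.093],[[-1.5,-3.6,-10],[0.005,-0.007,-0.0066],0.093],[[-1.5,-3.6,-10],[0.0056,-0.006,-0.007],0.093]]'

```text
time_s: 10.88
tcp_pos: [0.4322, -0.0321, 0.2068]
ee_rot: [-2.525, -0.667, 0.592]
contact_force: [-0.3, -0.7, -0.2]
width: 0.0931
```

arm_command --increments '[[[-1.5,-3.6,-10],[0.006,-0.005,-0.0076],0.093],[[-1.5,-3.6,-10],[0.0064,-0.004,-0.008],0.093],[[-1.5,-3.6,-10],[0.0065,-0.0024,-0.0086],0.093],[[-1.5,-3.6,-10],[0.006,-0.001,-0.009],0.093],[[-1.5,-3.6,-10],[0.006,0,-0.0094],0.093]]'

```text
time_s: 11.5
tcp_pos: [0.4238, -0.0392, 0.262]
ee_rot: [2.942, -0.514, 1.716]
contact_force: [-0.4, -0.2, -0.5]
width: 0.0927
```

```bash
cat > p9.py <<'E'
from plan import *
from go import *
s=st();q0=s["joint_positions"];t0=s["tcp_pos"];G0=Ro.from_euler('xyz',s["ee_rot"])
G=orient(.42,0,-1);H=orient(.3,.2,-1);I=orient(.45,.2,-1)
for nm,wps in(("A",[("n",[.49,.0,.25],G,8),("d",[.51,-.005,.13],G,8),("e",[.513,-.005,.03],G,4)]),
 ("B",[("n",[.45,-.02,.2],H,6),("d",[.50,-.01,.12],I,10),("e",[.513,-.005,.03],G,6)]),
 ("C",[("n",[.46,-.02,.15],orient(.2,.4,-1),6),("d",[.50,-.01,.1],orient(.42,.3,-1),10),("e",[.513,-.005,.03],G,6)])):
    print(nm);track(q0,t0,G0,wps)
E
python3 p9.py
```

```text
11.5 tcp [ 0.4238 -0.0392  0.262 ] rot [ 2.942 -0.514  1.716] F [-0.4 -0.2 -0.5] q [ 1.236  0.482 -1.174  2.197 -0.162  0.679  1.909] w 0.0927
A
n [ 0.3   0.17 -0.48  2.37  0.43  0.2   1.16] err mm/deg 0.1 0.0 maxdq/row 0.27
d [ 0.48  0.54 -0.82  2.46  1.96  0.43 -0.36] err mm/deg 0.0 0.0 maxdq/row 0.39
e [ 0.48  0.85 -0.88  2.51  2.22  0.75 -0.56] err mm/deg 0.0 0.0 maxdq/row 0.09
B
n [ 0.77  0.35 -0.83  2.36  0.04  0.26  1.65] err mm/deg 0.0 0.0 maxdq/row 0.12
d [ 0.89  0.77 -1.22  2.46  1.93  0.49 -0.21] err mm/deg 0.0 0.0 maxdq/row 0.5
e [ 0.6   0.96 -1.12  2.5   2.06  0.92 -0.37] err mm/deg 0.0 0.0 maxdq/row 0.08
C
n [ 0.88  0.59 -0.9   2.28 -0.    0.35  1.77] err mm/deg 0.0 0.0 maxdq/row 0.06
d [ 0.96  0.87 -1.23  2.42  1.85  0.43 -0.07] err mm/deg 0.0 0.0 maxdq/row 0.51
e [ 0.63  0.99 -1.16  2.5   2.03  0.96 -0.34] err mm/deg 0.0 0.0 maxdq/row 0.1
```

Run:
```python
from go import *
wp(([.49,0,.25],orient(.42,0,-1),8))
```

```text
[[-1.6, -3.5, -1.1], [0.0024, 0.0081, 0.0048], 0.093]
[[-1.6, -3.5, -1.1], [0.0026, 0.008, 0.0049], 0.093]
[[-1.6, -3.5, -1.1], [0.0027, 0.0079, 0.0049], 0.093]
[[-1.6, -3.5, -1.1], [0.0029, 0.0078, 0.005], 0.093]
[[-1.6, -3.5, -1.1], [0.003, 0.0078, 0.005], 0.093]
[[-1.6, -3.5, -1.1], [0.0032, 0.0077, 0.0051], 0.093]
[[-1.6, -3.5, -1.1], [0.0034, 0.0076, 0.0051], 0.093]
[[-1.6, -3.5, -1.1], [0.0035, 0.0075, 0.0051], 0.093]
--
```

arm_command --increments '[[[-1.6,-3.5,-1.1],[0.0025,0.008,0.0048],0.093],[[-1.6,-3.5,-1.1],[0.0025,0.008,0.0048],0.093],[[-1.6,-3.5,-1.1],[0.003,0.008,0.005],0.093],[[-1.6,-3.5,-1.1],[0.003,0.008,0.005],0.093],[[-1.6,-3.5,-1.1],[0.003,0.008,0.005],0.093]]'

```text
time_s: 12.12
tcp_pos: [0.4601, -0.0199, 0.2534]
ee_rot: [2.798, -0.178, 1.72]
contact_force: [0.5, -0.8, -0.3]
width: 0.0931
```

Run:
```python
from go import *
st();wp(([.49,0,.25],orient(.42,0,-1),4))
```

```text
12.12 tcp [ 0.4601 -0.0199  0.2534] rot [ 2.798 -0.178  1.72 ] F [ 0.5 -0.8 -0.3] q [ 0.919  0.263 -0.976  2.308  0.005  0.362  1.679] w 0.0931
[[-1.3, -2.4, -0.9], [0.0036, 0.0071, 0.0042], 0.093]
[[-1.3, -2.4, -0.9], [0.0037, 0.0071, 0.0042], 0.093]
[[-1.3, -2.4, -0.9], [0.0037, 0.0071, 0.0042], 0.093]
[[-1.3, -2.4, -0.9], [0.0038, 0.007, 0.0042], 0.093]
--
```

```bash
cat > p10.py <<'E'
from plan import *
from go import *
s=st();q0=s["joint_positions"];t0=s["tcp_pos"];G0=Ro.from_euler('xyz',s["ee_rot"])
G=orient(.42,0,-1)
track(q0,t0,G0,[("d",[.505,-.005,.15],G,10)])
track(q0,t0,G0,[("n",[.48,0,.25],orient(.36,.1,-1),4),("d",[.505,-.005,.15],G,10)])
track(q0,t0,G0,[("n",[.48,0,.25],orient(.36,.2,-1),4),("d",[.505,-.005,.15],orient(.42,.2,-1),10),("d",[.51,-.005,.05],G,10)])
wp(([.505,-.005,.15],G,10))
E
python3 p10.py
```

```text
12.12 tcp [ 0.4601 -0.0199  0.2534] rot [ 2.798 -0.178  1.72 ] F [ 0.5 -0.8 -0.3] q [ 0.919  0.263 -0.976  2.308  0.005  0.362  1.679] w 0.0931
d [ 0.52  0.49 -0.86  2.45  1.83  0.4  -0.24] err mm/deg 0.0 0.0 maxdq/row 0.51
n [ 0.64  0.23 -0.78  2.31  0.15  0.3   1.46] err mm/deg 0.0 0.0 maxdq/row 0.07
d [ 0.5   0.48 -0.83  2.45  1.85  0.38 -0.26] err mm/deg 0.0 0.0 maxdq/row 0.45
n [ 0.85  0.29 -0.95  2.3   0.    0.32  1.63] err mm/deg 0.0 0.0 maxdq/row 0.02
d [ 0.83  0.61 -1.08  2.41  1.71  0.28 -0.03] err mm/deg 0.0 0.0 maxdq/row 0.46
d [ 0.6   0.89 -1.09  2.5   2.03  0.84 -0.38] err mm/deg 0.0 0.0 maxdq/row 0.07
[[-0.5, -1.0, -0.3], [-0.001, 0.0009, 0.0113], 0.093]
[[-0.5, -1.0, -0.3], [-0.0009, 0.0008, 0.0113], 0.093]
[[-0.5, -1.0, -0.3], [-0.0007, 0.0007, 0.0113], 0.093]
[[-0.5, -1.0, -0.3], [-0.0005, 0.0006, 0.0113], 0.093]
[[-0.5, -1.0, -0.3], [-0.0003, 0.0005, 0.0114], 0.093]
[[-0.5, -1.0, -0.3], [-0.0001, 0.0004, 0.0114], 0.093]
[[-0.5, -1.0, -0.3], [0.0001, 0.0003, 0.0114], 0.093]
[[-0.5, -1.0, -0.3], [0.0003, 0.0002, 0.0114], 0.093]
[[-0.5, -1.0, -0.3], [0.0005, 0.0001, 0.0114], 0.093]
[[-0.5, -1.0, -0.3], [0.0007, -0.0, 0.0114], 0.093]
--
```

arm_command --increments '[[[-0.5,-1,-0.3],[-0.001,0.001,0.011],0.093],[[-0.5,-1,-0.3],[-0.001,0.001,0.011],0.093],[[-0.5,-1,-0.3],[-0.0007,0.0007,0.011],0.093],[[-0.5,-1,-0.3],[-0.0005,0.0006,0.011],0.093],[[-0.5,-1,-0.3],[-0.0003,0.0005,0.011],0.093]]'

```text
time_s: 12.75
tcp_pos: [0.4764, -0.0186, 0.2016]
ee_rot: [2.76, -0.077, 1.707]
contact_force: [1.0, -0.5, 0.3]
width: 0.0931
```

Run:
```python
from go import *
st();wp(([.505,-.005,.15],orient(.42,0,-1),5))
```

```text
12.75 tcp [ 0.4764 -0.0186  0.2016] rot [ 2.76  -0.077  1.707] F [ 1.  -0.5  0.3] q [ 0.43   0.278 -0.52   2.409  0.279  0.118  1.374] w 0.0931
[[-0.6, -0.8, -0.4], [0.0011, 0.0017, 0.0119], 0.093]
[[-0.6, -0.8, -0.4], [0.0013, 0.0016, 0.0119], 0.093]
[[-0.6, -0.8, -0.4], [0.0014, 0.0015, 0.0119], 0.093]
[[-0.6, -0.8, -0.4], [0.0016, 0.0014, 0.0119], 0.093]
[[-0.6, -0.8, -0.4], [0.0017, 0.0013, 0.0119], 0.093]
--
```

arm_command --increments '[[[-0.6,-0.8,-0.4],[0.001,0.0017,0.006],0.093],[[-0.6,-0.8,-0.4],[0.001,0.0016,0.006],0.093]]'

```text
time_s: 13.0
tcp_pos: [0.4791, -0.0182, 0.1943]
ee_rot: [2.751, -0.05, 1.706]
contact_force: [0.8, -0.6, 0.1]
width: 0.093
```

```bash
python3 p10.py|head -5; python3 p10.py|tail -11
```

```text
13.0 tcp [ 0.4791 -0.0182  0.1943] rot [ 2.751 -0.05   1.706] F [ 0.8 -0.6  0.1] q [ 0.421  0.295 -0.541  2.423  0.826  0.108  0.817] w 0.093
d [ 0.5   0.48 -0.82  2.45  1.85  0.38 -0.26] err mm/deg 0.0 0.0 maxdq/row 0.29
n [ 0.85  0.29 -1.06  2.3   0.47  0.35  1.13] err mm/deg 0.0 0.0 maxdq/row 0.18
d [ 0.5   0.48 -0.83  2.45  1.85  0.38 -0.26] err mm/deg 0.0 0.0 maxdq/row 0.35
n [ 1.02  0.39 -1.23  2.29  0.44  0.37  1.18] err mm/deg 0.0 0.0 maxdq/row 0.26
[[-0.2, -0.3, -0.1], [0.0007, 0.0008, 0.0052], 0.093]
[[-0.2, -0.3, -0.1], [0.0008, 0.0008, 0.0052], 0.093]
[[-0.2, -0.3, -0.1], [0.0008, 0.0008, 0.0052], 0.093]
[[-0.2, -0.3, -0.1], [0.0008, 0.0008, 0.0052], 0.093]
[[-0.2, -0.3, -0.1], [0.0008, 0.0008, 0.0052], 0.093]
[[-0.2, -0.3, -0.1], [0.0008, 0.0007, 0.0052], 0.093]
[[-0.2, -0.3, -0.1], [0.0009, 0.0007, 0.0052], 0.093]
[[-0.2, -0.3, -0.1], [0.0009, 0.0007, 0.0052], 0.093]
[[-0.2, -0.3, -0.1], [0.0009, 0.0007, 0.0052], 0.093]
[[-0.2, -0.3, -0.1], [0.0009, 0.0007, 0.0052], 0.093]
--
```

arm_command --increments '[[[-0.3,-0.3,-0.1],[0.0008,0.0008,0.005],0.093],[[-0.3,-0.3,-0.1],[0.0008,0.0008,0.005],0.093]]'

```text
time_s: 13.25
tcp_pos: [0.4821, -0.0181, 0.1853]
ee_rot: [2.742, -0.036, 1.703]
contact_force: [-0.6, -0.4, 0.8]
width: 0.093
```

```bash
python3 p10.py|head -2; python3 p10.py|tail -3
```

```text
13.25 tcp [ 0.4821 -0.0181  0.1853] rot [ 2.742 -0.036  1.703] F [-0.6 -0.4  0.8] q [ 0.401  0.316 -0.54   2.438  1.314  0.113  0.32 ] w 0.093
d [ 0.49  0.48 -0.81  2.45  1.86  0.37 -0.27] err mm/deg 0.0 0.0 maxdq/row 0.14
[[-0.2, -0.2, -0.1], [0.001, 0.0008, 0.0042], 0.093]
[[-0.2, -0.2, -0.1], [0.001, 0.0007, 0.0042], 0.093]
--
```

Joint 6 has passed its minimum and the wrist has flipped over cleanly. I'll carry on down.

arm_command --increments '[[[-0.4,-0.4,-0.2],[0.002,0.001,0.007],0.093],[[-0.4,-0.4,-0.2],[0.002,0.001,0.007],0.093],[[-0.4,-0.4,-0.2],[0.002,0.001,0.007],0.093],[[-0.4,-0.4,-0.2],[0.002,0.001,0.007],0.093]]'

```text
time_s: 13.75
tcp_pos: [0.4926, -0.0134, 0.1617]
ee_rot: [2.714, 0.002, 1.698]
contact_force: [0.5, 0.1, -0.4]
width: 0.0932
```

```bash
cat > p11.py <<'E'
from plan import *
from go import *
s=st();q0=s["joint_positions"];t0=s["tcp_pos"];G0=Ro.from_euler('xyz',s["ee_rot"])
G=orient(.42,0,-1)
track(q0,t0,G0,[("d",[.507,-.006,.1],G,5),("e",[.507,-.006,.03],G,5)])
wp(([.507,-.006,.1],G,3),([.507,-.006,.03],G,4))
E
python3 p11.py; python3 look.py pics/b1.png
```

```text
13.75 tcp [ 0.4926 -0.0134  0.1617] rot [2.714e+00 2.000e-03 1.698e+00] F [ 0.5  0.1 -0.4] q [ 0.46   0.408 -0.703  2.465  1.87   0.281 -0.266] w 0.0932
d [ 0.48  0.63 -0.84  2.49  2.08  0.53 -0.48] err mm/deg 0.0 0.0 maxdq/row 0.07
e [ 0.47  0.84 -0.87  2.52  2.24  0.76 -0.59] err mm/deg 0.0 0.0 maxdq/row 0.05
[[-0.1, 0.1, -0.2], [0.0019, -0.0039, 0.0208], 0.093]
[[-0.1, 0.1, -0.2], [0.0018, -0.0039, 0.0208], 0.093]
[[-0.1, 0.1, -0.2], [0.0018, -0.004, 0.0208], 0.093]
--
[[-0.0, -0.0, 0.0], [0.0, -0.0073, 0.0159], 0.093]
[[-0.0, -0.0, 0.0], [0.0, -0.0073, 0.0159], 0.093]
[[-0.0, -0.0, 0.0], [0.0, -0.0073, 0.0159], 0.093]
[[-0.0, -0.0, 0.0], [0.0, -0.0074, 0.0159], 0.093]
--
13.8 tcp [ 0.4926 -0.0132  0.161 ] rot [2.714e+00 2.000e-03 1.698e+00] F [ 0.8  0.8 -0.5] q [ 0.461  0.41  -0.705  2.465  1.873  0.283 -0.269] w 0.0929
```

View pics/b1.png

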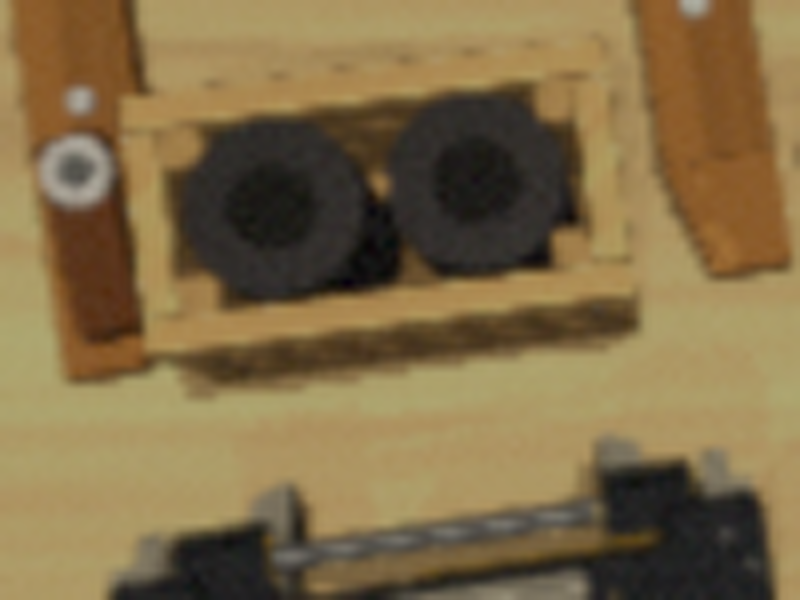

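Run:
```python
from cfit import *
from go import *
c=cf([(123,100),(605,38),(637,290),(150,352)],8,225,220);n=world(c,[-.04,0,0])[0];print("near",n)
b=np.load("p.npz")["b"];f=np.array([np.cos(.14),np.sin(.14)])
t=n[:2]-f*.026;print(t, loc(b,t))
G=orient(.42,0,-1)
wp(([t[0],t[1],.1],G,3),([t[0],t[1],.028],G,4))
```

```text
crate [0.5802 0.0042 0.1054] bay [-0.1399  0.0019] -0.035 res [[-0.4, -0.5], [0.1, -0.4], [0.2, 0.4], [-0.0, 0.4]]
near [ 5.40396393e-01 -3.63892787e-05  0.00000000e+00]
[ 0.51465078 -0.00366451] [-0.20583043  0.00323352]
[[-0.1, 0.1, -0.2], [0.0022, -0.0013, 0.0218], 0.093]
[[-0.1, 0.1, -0.2], [0.0021, -0.0014, 0.0218], 0.093]
[[-0.1, 0.1, -0.2], [0.0021, -0.0014, 0.0218], 0.093]
--
[[-0.0, -0.0, 0.0], [0.0, -0.0076, 0.0163], 0.093]
[[-0.0, -0.0, 0.0], [0.0, -0.0076, 0.0163], 0.093]
[[-0.0, -0.0, 0.0], [0.0, -0.0076, 0.0163], 0.093]
[[-0.0, -0.0, 0.0], [0.0, -0.0076, 0.0163], 0.093]
--
```

arm_command --increments '[[[-0.1,0.1,-0.2],[0.002,-0.0014,0.0218],0.093],[[-0.1,0.1,-0.2],[0.002,-0.0014,0.0218],0.093],[[-0.1,0.1,-0.2],[0.002,-0.0014,0.0218],0.093],[[0,0,0],[0,-0.0076,0.0163],0.093],[[0,0,0],[0,-0.0076,0.0163],0.093]]'

```text
time_s: 14.48
tcp_pos: [0.5138, -0.0108, 0.0636]
ee_rot: [2.71, 0.009, 1.705]
contact_force: [0.6, 0.3, 0.5]
width: 0.0926
```

```bash
python3 - <<'E'
from go import *
st();wp(([.514,-.0035,.026],orient(.42,0,-1),2))
E
python3 look.py pics/b2.png
```

```text
14.47 tcp [ 0.5138 -0.0108  0.0636] rot [2.71  0.009 1.705] F [0.6 0.3 0.5] q [ 0.492  0.731 -0.848  2.498  2.166  0.631 -0.521] w 0.0926
[[-0.0, 0.3, -0.0], [0.0038, -0.0073, 0.0173], 0.093]
[[-0.0, 0.3, -0.0], [0.0037, -0.0073, 0.0173], 0.093]
--
14.53 tcp [ 0.5132 -0.0111  0.0616] rot [2.712 0.008 1.704] F [-0.3 -0.7 -1.5] q [ 0.492  0.735 -0.847  2.498  2.168  0.634 -0.523] w 0.0925
```

View pics/b2.png

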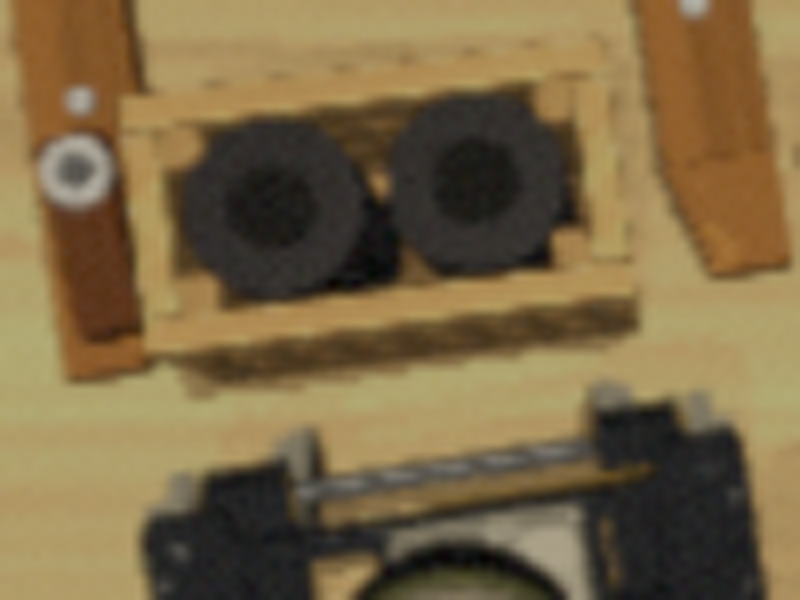

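arm_command --increments '[[[0,0.3,0],[0.0038,-0.0073,0.017],0.093],[[0,0.3,0],[0.0037,-0.0073,0.017],0.093]]'

```text
time_s: 14.78
tcp_pos: [0.5126, -0.0061, 0.0248]
ee_rot: [2.713, 0.002, 1.707]
contact_force: [0.1, -0.5, -0.1]
width: 0.0927
```

```bash
python3 - <<'E'
from go import *
st()
f=vision.grab_frame("side")["pixels"];cv2.imwrite("pics/b3s.png",cv2.resize(f[120:320,260:460],(600,600)))
s=dict(readout.read_state());s["tcp_pos"]=np.zeros(3)
c=np.array([np.cos(.14),np.sin(.14),0])*.01
rows(c,Ro.from_euler('xyz',s["ee_rot"]),1,s=s)
E
python3 look.py pics/b3.png
```

```text
14.78 tcp [ 0.5126 -0.0061  0.0248] rot [2.713e+00 2.000e-03 1.707e+00] F [ 0.1 -0.5 -0.1] q [ 0.479  0.846 -0.86   2.514  2.241  0.744 -0.576] w 0.0927
[[0.0, 0.0, 0.0], [0.0, 0.0091, 0.0041], 0.093]
14.88 tcp [ 0.512  -0.0056  0.0237] rot [2.715 0.    1.708] F [-0.9  0.9  0.1] q [ 0.479  0.848 -0.859  2.514  2.24   0.743 -0.576] w 0.0927
```

View pics/b3.png

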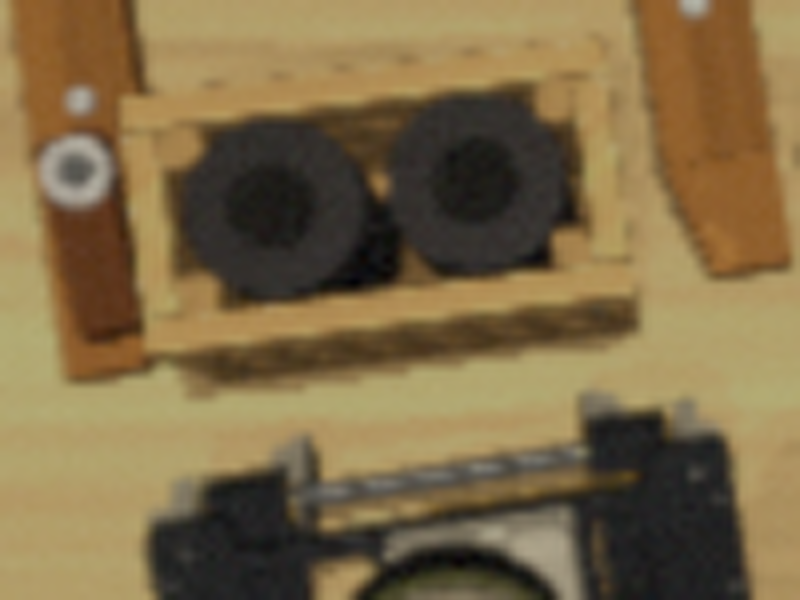

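View pics/b3s.png

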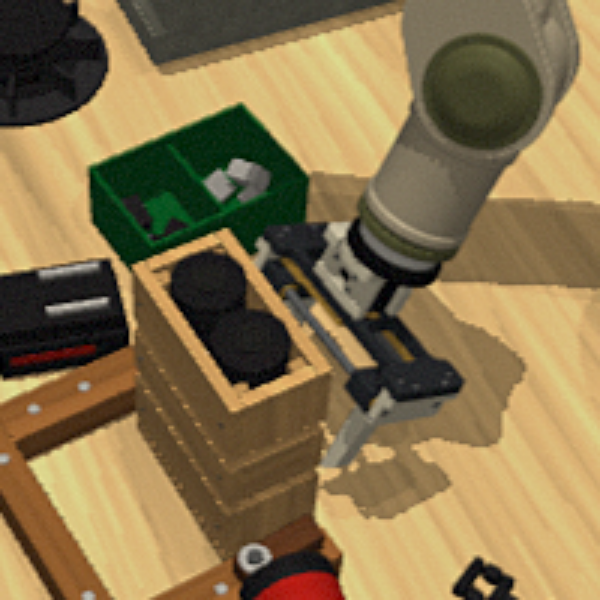

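arm_command --increments '[[[0,0,0],[0,0.0057,0.0024],0.093],[[0,0,0],[0,0.0057,0.0024],0.093],[[0,0,0],[0,0.0057,0.0024],0.093],[[0,0,0],[0,0.0057,0.0024],0.093],[[0,0,0],[0,0.0057,0.0024],0.093]]'

```text
time_s: 15.5
tcp_pos: [0.5411, -0.0033, 0.0264]
ee_rot: [2.72, 0.003, 1.707]
contact_force: [-9.1, -1.5, 2.7]
width: 0.0931
```

```bash
cat > lk.py <<'E'
from go import *
import sys
st();im=vision.grab_frame("top")["pixels"];fs=vision.grab_frame("side")["pixels"]
S=5
cv2.imwrite(sys.argv[1],np.hstack([cv2.resize(im[195:295,225:325],(400,400),interpolation=cv2.INTER_CUBIC),cv2.resize(fs[130:310,240:420],(400,400))]))
E
python3 lk.py pics/b4.png
```

```text
15.5 tcp [ 0.5411 -0.0033  0.0264] rot [2.72  0.003 1.707] F [-9.1 -1.5  2.7] q [ 0.461  0.826 -0.822  2.444  2.192  0.67  -0.511] w 0.0931
```

View pics/b4.png

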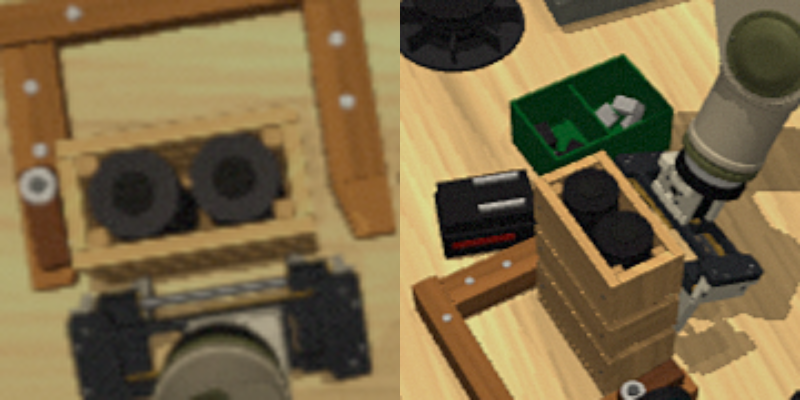

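arm_command --increments '[[[0,0,0],[0.0003,0.006,0.0026],0.093],[[0,0,0],[0.0003,0.006,0.0026],0.093],[[0,0,0],[0.0003,0.006,0.0026],0.093],[[0,0,0],[0.0003,0.006,0.0026],0.093],[[0,0,0],[0.0003,0.006,0.0026],0.093]]'

```text
time_s: 16.23
tcp_pos: [0.5603, 0.0011, 0.0251]
ee_rot: [2.74, 0.002, 1.711]
contact_force: [-11.7, -2.5, 10.1]
width: 0.0931
```

```bash
python3 lk.py pics/b5.png
python3 - <<'E'
from go import *
b=np.load("p.npz")["b"];s=readout.read_state();print(loc(b,s["tcp_pos"]))
E
```

```text
16.23 tcp [0.5603 0.0011 0.0251] rot [2.740e+00 2.000e-03 1.711e+00] F [-11.7  -2.5  10.1] q [ 0.432  0.812 -0.779  2.388  2.133  0.602 -0.445] w 0.0931
[-0.1590431   0.00161613]
```

View pics/b5.png

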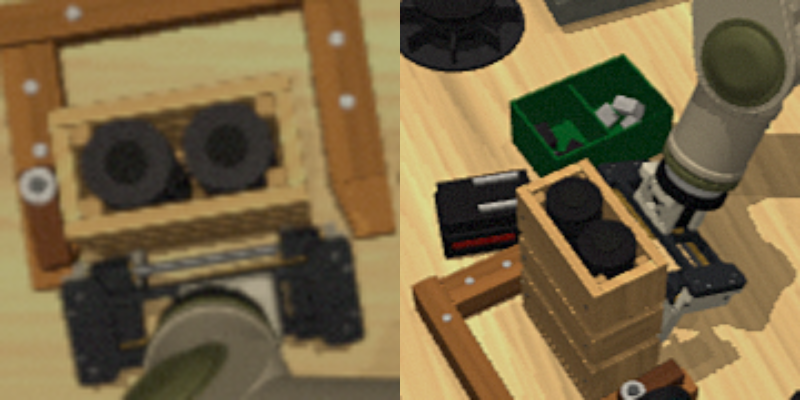

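Run:
```python
from go import *
st();im=vision.grab_frame("top")["pixels"];fs=vision.grab_frame("side")["pixels"]
cv2.imwrite("pics/b6.png",cv2.resize(im[210:300,225:325],None,fx=8,fy=8,interpolation=cv2.INTER_CUBIC)[:600]);cv2.imwrite("pics/b6s.png",cv2.resize(fs[190:330,290:430],None,fx=4.2,fy=4.2,interpolation=cv2.INTER_CUBIC))
print(readout.read_state()["wrist_torque"])
```

```text
16.32 tcp [0.5612 0.0013 0.0252] rot [2.739e+00 2.000e-03 1.711e+00] F [-8.1 -1.2  3.2] q [ 0.432  0.812 -0.779  2.387  2.133  0.602 -0.446] w 0.0929
[-0.27157982  1.43727078 -0.00580423]
```

View pics/b6.png

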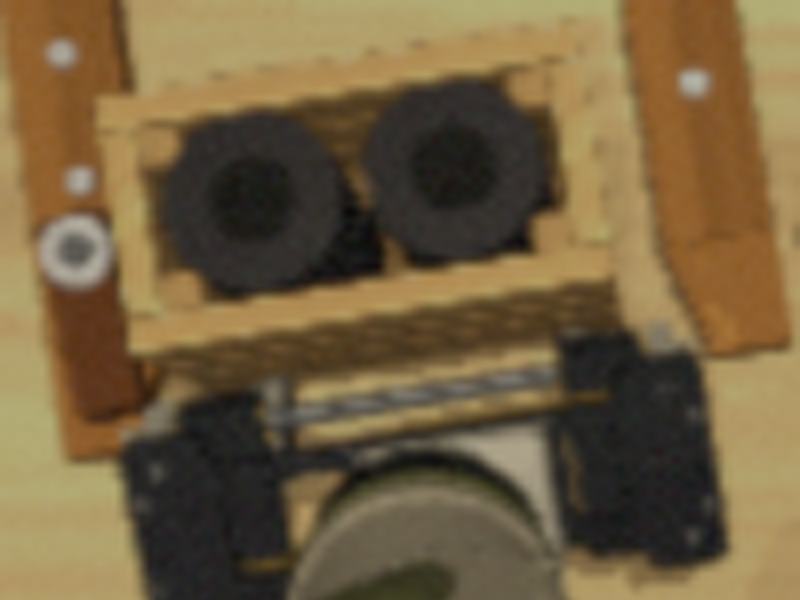

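View pics/b6s.png

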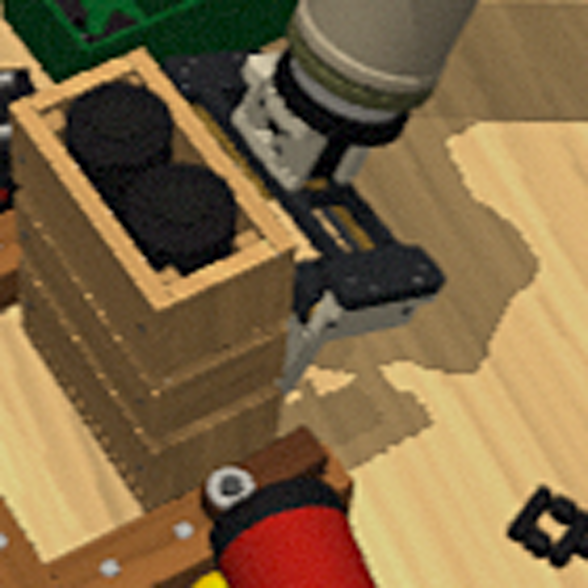

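Run:
```python
from cfit import *
c=cf([(98,100),(580,28),(615,275),(132,350)],8,225,210)
```

```text
crate [0.607  0.0106 0.1291] bay [-0.1124  0.0045] -0.011 res [[-0.3, -0.5], [-0.1, -0.5], [0.4, 0.6], [-0.1, 0.4]]
```

arm_command --increments '[[[-0.5,0,0],[0,0.0066,0.0025],0.093],[[-0.5,0,0],[0,0.0066,0.0025],0.093],[[-0.5,0,0],[0,0.0066,0.0025],0.093],[[-0.5,0,0],[0,0.0066,0.0025],0.093],[[-0.5,0,0],[0,0.0066,0.0025],0.093]]'

```text
time_s: 17.1
tcp_pos: [0.5838, 0.0053, 0.025]
ee_rot: [2.713, -0.0, 1.716]
contact_force: [-9.2, -1.6, 3.9]
width: 0.093
```

```bash
python3 lk.py pics/b7.png
python3 - <<'E'
from go import *
b=np.load("p.npz")["b"];s=readout.read_state();print(loc(b,s["tcp_pos"]))
E
```

```text
17.1 tcp [0.5838 0.0053 0.025 ] rot [ 2.713 -0.     1.716] F [-9.2 -1.6  3.9] q [ 0.431  0.825 -0.779  2.354  2.149  0.602 -0.438] w 0.093
[-0.1353843   0.00245972]
```

View pics/b7.png

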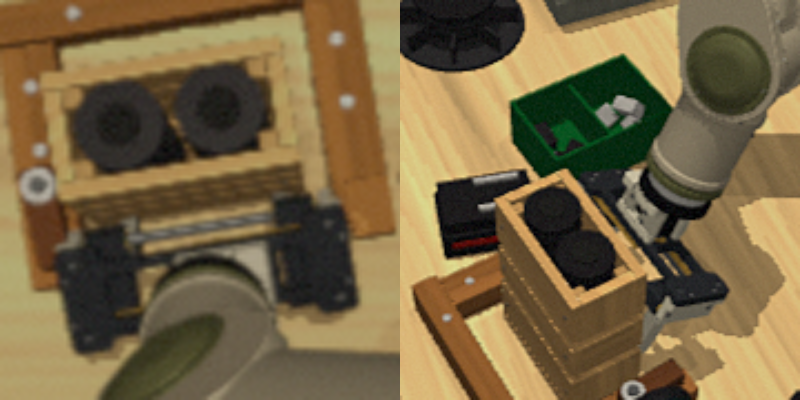

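arm_command --increments '[[[-0.2,0,-0.1],[0,0.0066,0.0025],0.093],[[-0.2,0,-0.1],[0,0.0066,0.0025],0.093],[[-0.2,0,-0.1],[0,0.0066,0.0025],0.093],[[-0.2,0,-0.1],[0,0.0066,0.0025],0.093],[[-0.2,0,-0.1],[0,0.0066,0.0025],0.093]]'

```text
time_s: 17.82
tcp_pos: [0.6076, 0.0095, 0.025]
ee_rot: [2.713, 0.001, 1.727]
contact_force: [-9.2, -2.1, 3.7]
width: 0.093
```

```bash
python3 lk.py pics/b8.png
python3 - <<'E'
from go import *
b=np.load("p.npz")["b"];s=readout.read_state();print(loc(b,s["tcp_pos"]))
E
```

```text
17.82 tcp [0.6076 0.0095 0.025 ] rot [2.713e+00 1.000e-03 1.727e+00] F [-9.2 -2.1  3.7] q [ 0.408  0.82  -0.746  2.301  2.114  0.556 -0.383] w 0.093
[-0.11102437  0.00326371]
```

View pics/b8.png

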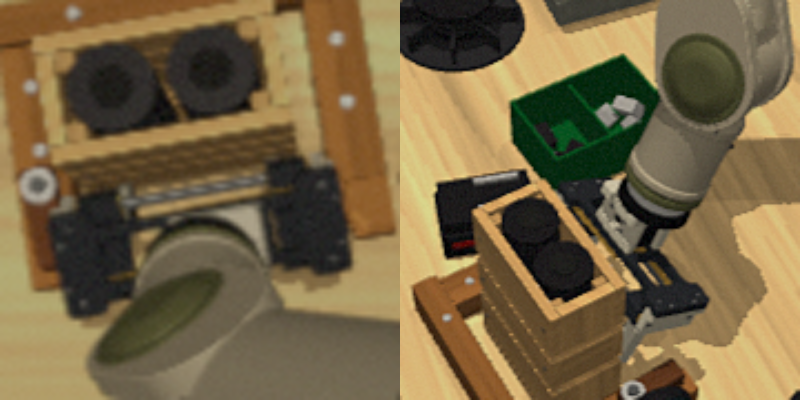

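arm_command --increments '[[[-0.2,0,0.2],[0,0.0066,0.0025],0.093],[[-0.2,0,0.2],[0,0.0066,0.0025],0.093],[[-0.2,0,0.2],[0,0.0066,0.0025],0.093],[[-0.2,0,0.2],[0,0.006,0.0023],0.093]]'

```text
time_s: 18.42
tcp_pos: [0.6274, 0.0132, 0.025]
ee_rot: [2.712, -0.007, 1.717]
contact_force: [-8.1, -0.9, 1.9]
width: 0.0934
```

```bash
python3 lk.py pics/b9.png
python3 - <<'E'
from go import *
b=np.load("p.npz")["b"];s=readout.read_state();print(loc(b,s["tcp_pos"]))
im=vision.grab_frame("top")["pixels"]
cv2.imwrite("pics/b9z.png",cv2.resize(im[180:255,220:320],None,fx=8,fy=8,interpolation=cv2.INTER_CUBIC))
E
```

```text
18.43 tcp [0.6274 0.0132 0.025 ] rot [ 2.712 -0.007  1.717] F [-8.1 -0.9  1.9] q [ 0.391  0.82  -0.724  2.258  2.081  0.525 -0.355] w 0.0934
[-0.0912004   0.00422758]
```

View pics/b9z.png

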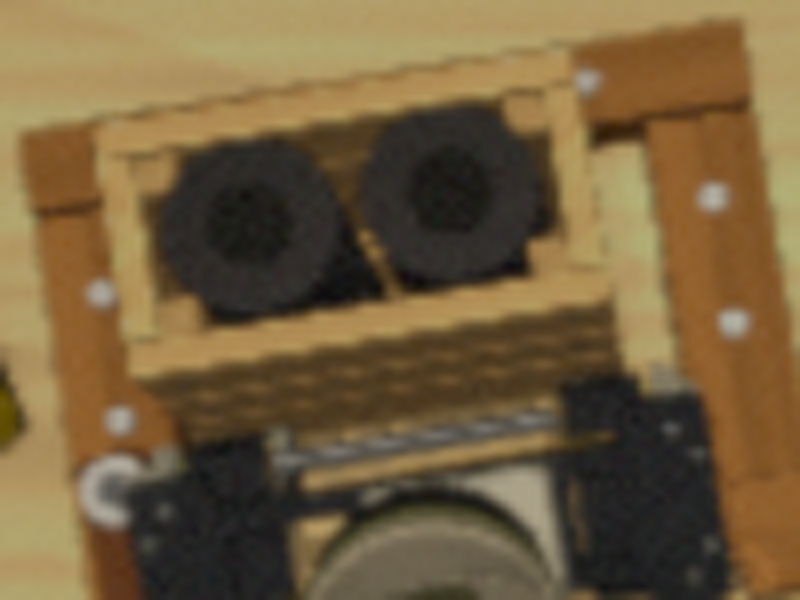

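Run:
```python
from cfit import *
c=cf([(97,125),(572,48),(610,300),(132,372)],8,220,180)
```

```text
crate [0.6745 0.0231 0.1354] bay [-0.0438  0.0074] -0.005 res [[-0.5, -0.4], [0.3, -0.1], [0.5, 0.0], [-0.2, 0.5]]
```

arm_command --increments '[[[0,0,0],[0,0.0055,0.0023],0.093],[[0,0,0],[0,0.0055,0.0023],0.093]]'

```text
time_s: 18.88
tcp_pos: [0.6336, 0.0146, 0.0242]
ee_rot: [2.719, -0.008, 1.718]
contact_force: [-28.3, -5.2, 21.8]
width: 0.0931
```

The force jumped to about 29 N horizontal as the crate met the stop. I'll back off and check.

arm_command --increments '[[[0,0,0],[0,-0.009,-0.004],0.093],[[0,0,0],[0,-0.018,-0.009],0.093],[[0,0,0],[0,-0.02,-0.01],0.093]]'

```text
time_s: 19.25
tcp_pos: [0.5839, 0.0074, 0.0278]
ee_rot: [2.714, -0.007, 1.719]
contact_force: [0.0, -0.8, -0.8]
width: 0.0933
```

Run:
```python
from go import *
st()
im=vision.grab_frame("top")["pixels"]
cv2.imwrite("pics/c1.png",cv2.resize(im[180:255,220:320],None,fx=8,fy=8,interpolation=cv2.INTER_CUBIC))
```

```text
19.25 tcp [0.5839 0.0074 0.0278] rot [ 2.714 -0.007  1.719] F [ 0.  -0.8 -0.8] q [ 0.432  0.818 -0.78   2.352  2.145  0.589 -0.433] w 0.0933
```

View pics/c1.png

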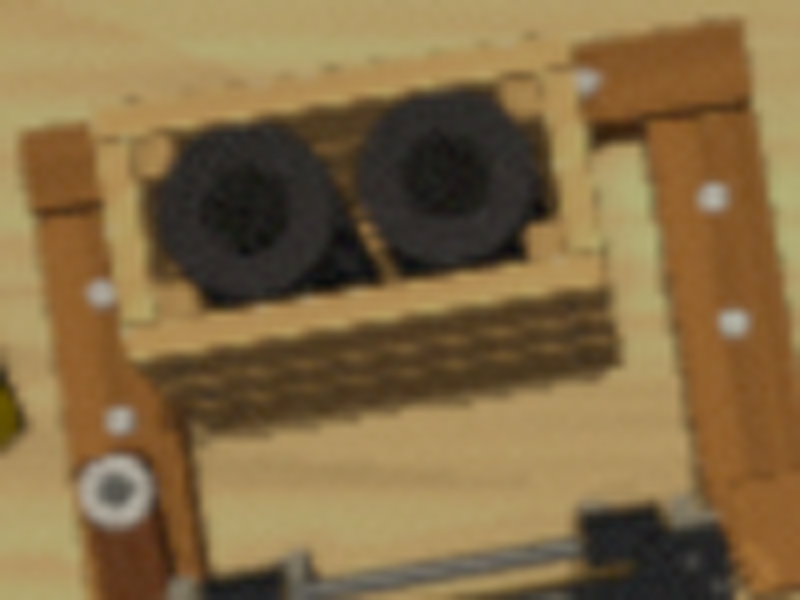

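Run:
```python
from cfit import *
c=cf([(90,112),(570,35),(606,285),(127,360)],8,220,180)
ft=vision.grab_frame("top");b=np.load("p.npz")["b"]
for p in[(205,435),(617,372)]: print(loc(b,plane(ft,unz(p,8,(220,180)),0)).round(4))
```

```text
crate [0.6787 0.0244 0.1371] bay [-0.0395  0.0082] -0.003 res [[-0.2, -0.4], [-0.1, -0.1], [0.4, 0.2], [-0.1, 0.3]]
[-0.0791  0.0845]
[-0.0803 -0.0641]
```

Run:
```python
from go import *
b=np.load("p.npz")["b"];ft=vision.grab_frame("top");fs=vision.grab_frame("side")
im=ft["pixels"];cv2.imwrite("pics/c2.png",cv2.resize(im[190:290,170:270],None,fx=6,fy=6,interpolation=cv2.INTER_CUBIC))
for z in(.06,.15,.2):
    print(z,[(loc(b,plane(ft,p,z)).round(3).tolist()) for p in[(190,215),(190,240),(199,222),(199,245)]])
```

```text
0.06 [[-0.011, 0.219], [-0.079, 0.229], [-0.034, 0.198], [-0.097, 0.206]]
0.15 [[-0.028, 0.2], [-0.091, 0.209], [-0.049, 0.18], [-0.108, 0.188]]
0.2 [[-0.037, 0.189], [-0.098, 0.198], [-0.058, 0.17], [-0.114, 0.178]]
```

View pics/c2.png

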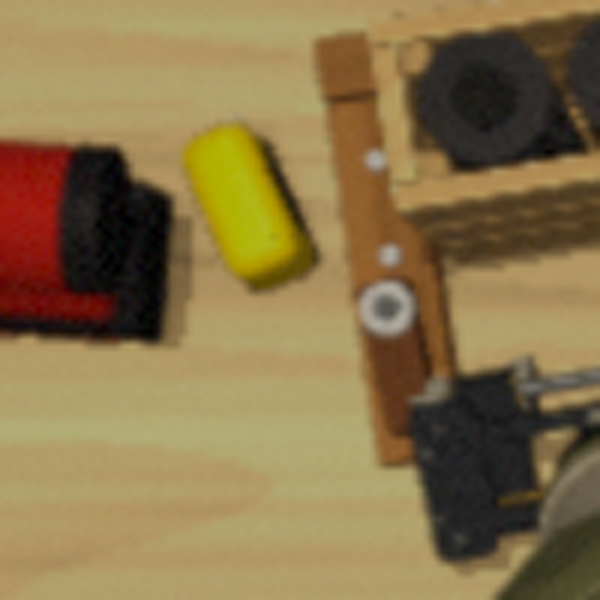

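```bash
cat > p12.py <<'E'
from plan import *
from go import *
import go
b=np.load("p.npz")["b"]
def B(x,y,z): return world(b,[x,y,z])[0]
def arc(th,r=.045,h=.010,z=.048):
    u=np.array([-np.cos(th),-np.sin(th)]);n=np.array([-np.sin(th),np.cos(th)]);p=np.array([-.102,.11])+r*u+(.012+h)*n;return B(p[0],p[1],z)
if __name__=="__main__":
    go.W=0.
    s=st();q0=s["joint_positions"];t0=s["tcp_pos"];G0=Ro.from_euler('xyz',s["ee_rot"]);G=orient(.42,0,-1)
    w=[("up",B(-.15,.0,.11),G,4),("left",B(-.155,.15,.10),G,6),("dn",B(-.15,.15,.048),G,4)]+[("arc%.2f"%t,arc(t),G,3) for t in(.1,.4,.8,1.2,1.57)]
    track(q0,t0,G0,w)
    for a in w: print(a[0],a[1].round(3),loc(b,a[1]).round(3))
    wp((w[0][1],G,2),(w[1][1],G,4),(w[2][1],G,2))
E
python3 p12.py
```

```text
19.5 tcp [0.5848 0.0074 0.0275] rot [ 2.714 -0.007  1.719] F [ 0.1 -0.4 -0.1] q [ 0.431  0.818 -0.778  2.35   2.143  0.588 -0.431] w 0.093
up [ 0.4   0.6  -0.71  2.35  1.93  0.4  -0.3 ] err mm/deg 0.0 0.0 maxdq/row 0.06
left [ 0.11  0.65 -0.82  2.36  1.82  0.62 -0.51] err mm/deg 0.0 0.0 maxdq/row 0.05
dn [ 0.11  0.79 -0.83  2.38  1.98  0.73 -0.64] err mm/deg 0.0 0.0 maxdq/row 0.04
arc0.10 [ 0.15  0.78 -0.82  2.38  2.01  0.71 -0.62] err mm/deg 0.0 0.0 maxdq/row 0.02
arc0.40 [ 0.18  0.78 -0.82  2.39  2.03  0.7  -0.61] err mm/deg 0.0 0.0 maxdq/row 0.01
arc0.80 [ 0.22  0.78 -0.8   2.39  2.05  0.68 -0.59] err mm/deg 0.0 0.0 maxdq/row 0.01
arc1.20 [ 0.25  0.77 -0.78  2.37  2.05  0.64 -0.54] err mm/deg 0.0 0.0 maxdq/row 0.01
arc1.57 [ 0.27  0.77 -0.76  2.33  2.04  0.6  -0.5 ] err mm/deg 0.0 0.0 maxdq/row 0.02
up [0.57  0.001 0.11 ] [-0.15  0.  ]
left [0.545 0.149 0.1  ] [-0.155  0.15 ]
dn [0.549 0.149 0.048] [-0.15  0.15]
arc0.10 [0.554 0.127 0.048] [-0.149  0.127]
arc0.40 [0.553 0.112 0.048] [-0.152  0.113]
arc0.80 [0.558 0.093 0.048] [-0.149  0.093]
arc1.20 [0.571 0.078 0.048] [-0.139  0.076]
arc1.57 [0.587 0.069 0.048] [-0.124  0.065]
[[-0.2, -0.3, 0.1], [-0.0019, 0.0102, -0.0407], 0.0]
[[-0.2, -0.3, 0.1], [-0.002, 0.0103, -0.0406], 0.0]
--
[[-0.0, -0.0, 0.0], [0.0375, -0.0022, 0.0017], 0.0]
[[-0.0, -0.0, 0.0], [0.0375, -0.0022, 0.0017], 0.0]
[[-0.0, -0.0, 0.0], [0.0375, -0.0022, 0.0017], 0.0]
[[-0.0, -0.0, 0.0], [0.0375, -0.0022, 0.0017], 0.0]
--
[[-0.0, -0.0, 0.0], [-0.0, -0.0087, 0.0246], 0.0]
[[-0.0, -0.0, 0.0], [-0.0, -0.0087, 0.0246], 0.0]
--
```

arm_command --increments '[[[-0.2,-0.3,0.1],[-0.002,0.01,-0.0407],0.0],[[-0.2,-0.3,0.1],[-0.002,0.01,-0.0407],0.0],[[0,0,0],[0.037,-0.002,0.0017],0.0],[[0,0,0],[0.037,-0.002,0.0017],0.0],[[0,0,0],[0.037,-0.002,0.0017],0.0]]'

```text
time_s: 20.12
tcp_pos: [0.5588, 0.1117, 0.107]
ee_rot: [2.698, -0.0, 1.702]
contact_force: [0.5, 0.2, -0.8]
width: 0.0478
```

Run:
```python
from p12 import *
go.W=0.;s=st();print(loc(b,s["tcp_pos"]));G=orient(.42,0,-1)
wp((B(-.152,.152,.09),G,2),(B(-.15,.15,.048),G,2))
```

```text
20.12 tcp [0.5588 0.1117 0.107 ] rot [ 2.698 -0.     1.702] F [ 0.5  0.2 -0.8] q [ 0.204  0.63  -0.798  2.361  1.857  0.568 -0.459] w 0.0478
[-0.14604531  0.11128448]
[[0.3, 0.1, -0.2], [0.0203, -0.0065, 0.0063], 0.0]
[[0.3, 0.1, -0.2], [0.0203, -0.0064, 0.0064], 0.0]
--
[[-0.0, -0.0, 0.0], [-0.001, -0.0079, 0.0195], 0.0]
[[-0.0, -0.0, 0.0], [-0.001, -0.0079, 0.0195], 0.0]
--
```

arm_command --increments '[[[0.3,0.1,-0.2],[0.02,-0.0065,0.006],0.0],[[0.3,0.1,-0.2],[0.02,-0.0065,0.006],0.0],[[0,0,0],[0,0,0],0.0],[[0,0,0],[0,0,0],0.0],[[0,0,0],[0,0,0],0.0]]'

```text
time_s: 20.75
tcp_pos: [0.5508, 0.1568, 0.0926]
ee_rot: [2.702, -0.003, 1.714]
contact_force: [-0.0, -0.2, 0.0]
width: 0.0012
```

Run:
```python
from p12 import *
go.W=0.;s=st();print(loc(b,s["tcp_pos"]));G=orient(.42,0,-1)
wp((B(-.15,.15,.048),G,2))
im=vision.grab_frame("top")["pixels"];cv2.imwrite("pics/c3.png",cv2.resize(im[200:300,190:290],None,fx=6,fy=6,interpolation=cv2.INTER_CUBIC))
```

```text
20.75 tcp [0.5508 0.1568 0.0926] rot [ 2.702 -0.003  1.714] F [-0.  -0.2  0. ] q [ 0.116  0.675 -0.824  2.357  1.852  0.641 -0.53 ] w 0.0012
[-0.14766274  0.15708938]
[[0.2, -0.1, 0.0], [-0.0036, -0.0105, 0.0197], 0.0]
[[0.2, -0.1, 0.0], [-0.0036, -0.0105, 0.0197], 0.0]
--
```

View pics/c3.png

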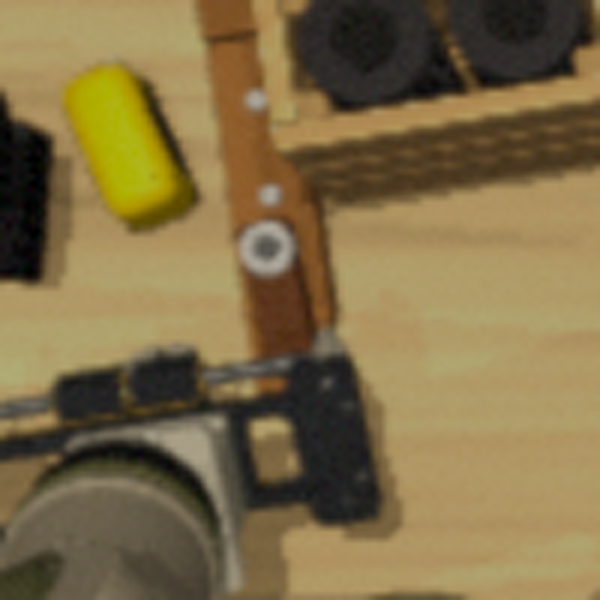

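arm_command --increments '[[[0.2,0,0],[-0.003,-0.0105,0.0197],0.0],[[0.2,0,0],[-0.003,-0.0105,0.0197],0.0]]'

```text
time_s: 21.05
tcp_pos: [0.5513, 0.1491, 0.0495]
ee_rot: [2.704, -0.002, 1.711]
contact_force: [0.7, 0.1, -0.3]
width: 0.0008
```

Run:
```python
from p12 import *
go.W=0.;s=st();print(loc(b,s["tcp_pos"]));G=orient(.42,0,-1)
wp((arc(.08,h=.012),G,2),(arc(.4,h=.009),G,2),(arc(.8,h=.008),G,2))
```

```text
21.05 tcp [0.5513 0.1491 0.0495] rot [ 2.704e+00 -2.000e-03  1.711e+00] F [ 0.7  0.1 -0.3] q [ 0.122  0.781 -0.829  2.38   1.986  0.728 -0.634] w 0.0008
[-0.14818463  0.14938503]
[[0.1, -0.1, -0.0], [-0.0095, -0.0006, 0.0005], 0.0]
[[0.1, -0.1, -0.0], [-0.0095, -0.0006, 0.0005], 0.0]
--
[[-0.0, -0.0, 0.0], [-0.0093, -0.0013, -0.0006], 0.0]
[[-0.0, -0.0, 0.0], [-0.0093, -0.0013, -0.0006], 0.0]
--
[[-0.0, -0.0, 0.0], [-0.0101, 0.0018, 0.0008], 0.0]
[[-0.0, -0.0, 0.0], [-0.0101, 0.0018, 0.0008], 0.0]
--
```

arm_command --increments '[[[0,0,0],[-0.0095,-0.0006,0.0005],0.0],[[0,0,0],[-0.0095,-0.0006,0.0005],0.0],[[0,0,0],[-0.009,-0.0012,-0.0005],0.0],[[0,0,0],[-0.009,-0.0012,-0.0005],0.0]]'

```text
time_s: 21.55
tcp_pos: [0.5538, 0.1094, 0.0489]
ee_rot: [2.704, -0.002, 1.711]
contact_force: [0.1, 1.3, 0.7]
width: 0.0003
```

Run:
```python
from p12 import *
go.W=0.;s=st();print(loc(b,s["tcp_pos"]));G=orient(.42,0,-1)
wp((arc(.8,h=.008),G,2),(arc(1.2,h=.008),G,2),(arc(1.57,h=.008),G,3))
im=vision.grab_frame("top")["pixels"];cv2.imwrite("pics/c4.png",cv2.resize(im[200:300,190:290],None,fx=6,fy=6,interpolation=cv2.INTER_CUBIC))
```

```text
21.55 tcp [0.5538 0.1094 0.0489] rot [ 2.704e+00 -2.000e-03  1.711e+00] F [0.1 1.3 0.7] q [ 0.206  0.776 -0.819  2.399  2.044  0.696 -0.61 ] w 0.0003
[-0.1513404   0.10972493]
[[0.1, -0.1, -0.0], [-0.009, 0.0015, 0.0012], 0.0]
[[0.1, -0.1, -0.0], [-0.009, 0.0015, 0.0012], 0.0]
--
[[-0.0, -0.0, 0.0], [-0.0082, 0.0049, 0.0023], 0.0]
[[-0.0, -0.0, 0.0], [-0.0082, 0.0049, 0.0023], 0.0]
--
[[-0.0, -0.0, 0.0], [-0.0034, 0.0045, 0.0021], 0.0]
[[-0.0, -0.0, 0.0], [-0.0034, 0.0045, 0.0021], 0.0]
[[-0.0, -0.0, 0.0], [-0.0034, 0.0045, 0.0021], 0.0]
--
```

View pics/c4.png

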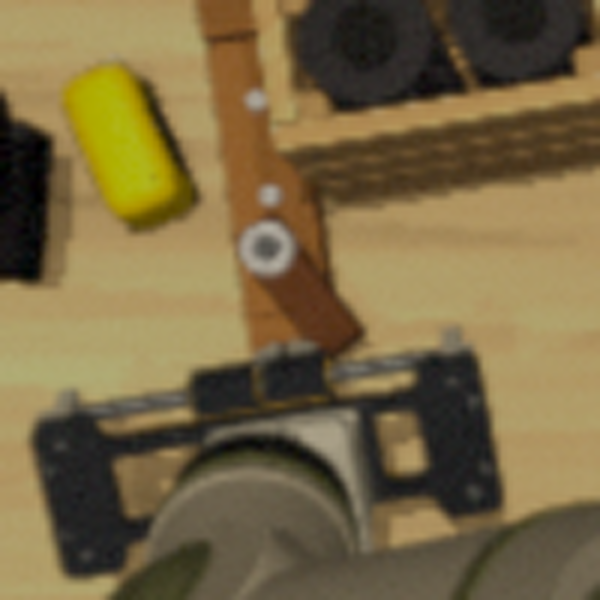

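The button is swinging and is now at about 0.55 rad. I'll keep following the arc.

arm_command --increments '[[[0,0,0],[-0.009,0.0015,0.0012],0.0],[[0,0,0],[-0.009,0.0015,0.0012],0.0],[[0,0,0],[-0.0082,0.005,0.0023],0.0],[[0,0,0],[-0.0082,0.005,0.0023],0.0]]'

```text
time_s: 22.1
tcp_pos: [0.5738, 0.0739, 0.0481]
ee_rot: [2.705, -0.002, 1.711]
contact_force: [-0.9, 0.8, -0.6]
width: 0.0008
```

Run:
```python
from p12 import *
go.W=0.;s=st();print(loc(b,s["tcp_pos"]));G=orient(.42,0,-1)
wp((arc(1.57,h=.006),G,3))
im=vision.grab_frame("top")["pixels"];cv2.imwrite("pics/c5.png",cv2.resize(im[200:300,210:310],None,fx=6,fy=6,interpolation=cv2.INTER_CUBIC))
```

```text
22.1 tcp [0.5738 0.0739 0.0481] rot [ 2.705e+00 -2.000e-03  1.711e+00] F [-0.9  0.8 -0.6] q [ 0.277  0.77  -0.782  2.369  2.069  0.63  -0.537] w 0.0008
[-0.13648154  0.07180453]
[[0.1, -0.0, -0.0], [-0.0023, 0.005, 0.0024], 0.0]
[[0.1, -0.0, -0.0], [-0.0023, 0.005, 0.0023], 0.0]
[[0.1, -0.0, -0.0], [-0.0023, 0.005, 0.0023], 0.0]
--
```

View pics/c5.png

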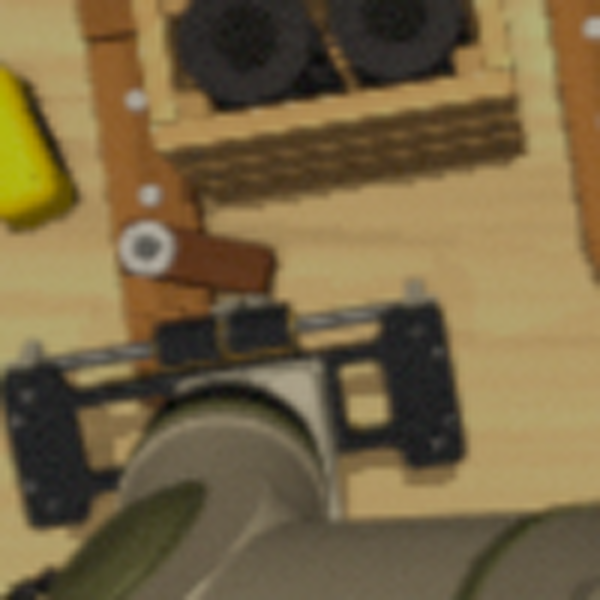

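arm_command --increments '[[[0,0,0],[-0.002,0.005,0.0023],0.0],[[0,0,0],[-0.002,0.005,0.0023],0.0],[[0,0,0],[-0.001,0.004,0.0018],0.0]]'

```text
time_s: 22.52
tcp_pos: [0.5913, 0.0686, 0.0479]
ee_rot: [2.705, 0.0, 1.707]
contact_force: [-5.2, 0.2, 1.7]
width: 0.0001
```

Run:
```python
from p12 import *
s=st();print(loc(b,s["tcp_pos"]))
im=vision.grab_frame("top")["pixels"];cv2.imwrite("pics/c6.png",cv2.resize(im[200:300,210:310],None,fx=6,fy=6,interpolation=cv2.INTER_CUBIC))
```

```text
22.52 tcp [0.5913 0.0686 0.0479] rot [2.705 0.    1.707] F [-5.2  0.2  1.7] q [ 0.278  0.767 -0.756  2.332  2.049  0.596 -0.493] w 0.0001
[-0.1198057   0.06410356]
```

View pics/c6.png

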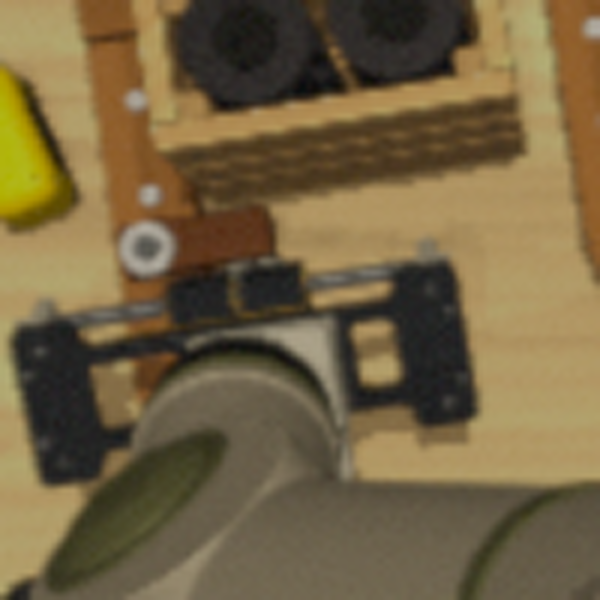

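arm_command --increments '[[[0,0,0],[0,0.002,0.001],0.0],[[0,0,0],[0,-0.01,-0.005],0.0],[[0,0,0],[0,-0.02,-0.01],0.0],[[0,0,0],[0,0,-0.03],0.0],[[0,0,0],[0,0,-0.03],0.0]]'

```text
time_s: 23.2
tcp_pos: [0.5314, 0.0613, 0.102]
ee_rot: [2.71, -0.001, 1.708]
contact_force: [1.1, -0.9, 0.5]
width: 0.0005
```

Run:
```python
from p12 import *
s=st();print(loc(b,s["tcp_pos"]))
im=vision.grab_frame("top")["pixels"];cv2.imwrite("pics/c7.png",cv2.resize(im[180:255,215:315],None,fx=8,fy=8,interpolation=cv2.INTER_CUBIC));cv2.imwrite("pics/c7f.png",im)
```

```text
23.2 tcp [0.5314 0.0613 0.102 ] rot [ 2.710e+00 -1.000e-03  1.708e+00] F [ 1.1 -0.9  0.5] q [ 0.305  0.616 -0.793  2.433  1.977  0.533 -0.5  ] w 0.0005
[-0.1801439   0.06523611]
```

View pics/c7.png

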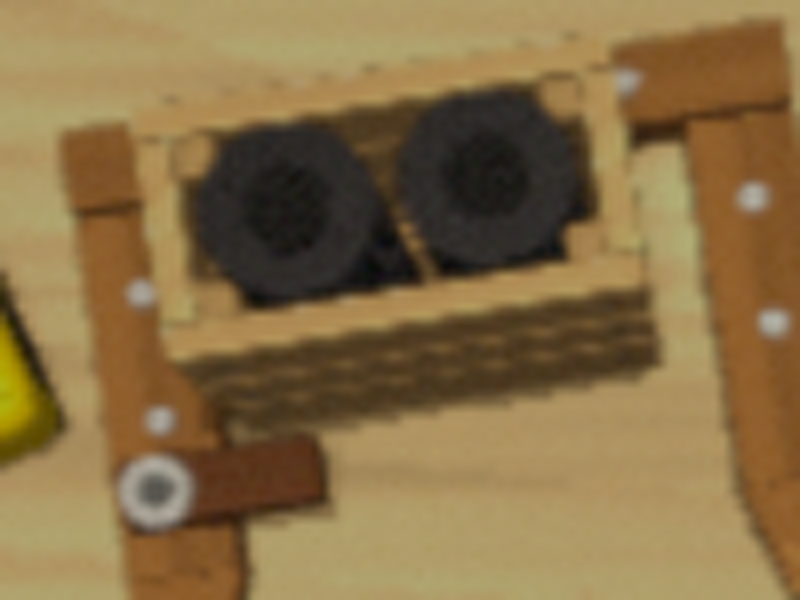

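View pics/c7f.png

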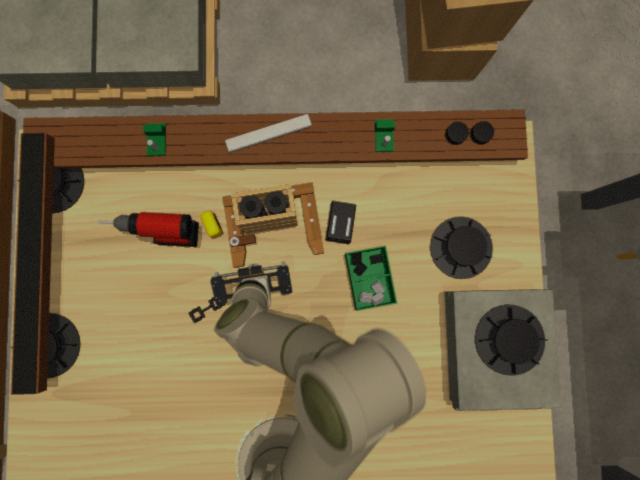

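Run:
```python
from p12 import *
from cfit import cf
ft=vision.grab_frame("top");o=(215,180)
p=loc(b,plane(ft,unz((157,490),8,o),.06));t=loc(b,plane(ft,unz((321,468),8,o),.058));d=t-p;print(p,t,np.linalg.norm(d),"angle",np.arctan2(-d[1],-d[0]))
cf([(130,112),(610,35),(646,285),(167,360)],8,215,180)
a=cv2.imread("pics/top0.png");c=ft["pixels"]
def cmp(n,x0,y0,x1,y1):
    T=a[y0:y1,x0:x1];R=cv2.matchTemplate(c[y0-8:y1+8,x0-8:x1+8],T,cv2.TM_CCOEFF_NORMED);_,m,_,l=cv2.minMaxLoc(R);print(n,round(m,3),l[0]-8,l[1]-8)
cmp("drill",95,205,205,250);cmp("tape",200,205,224,240);cmp("battery",324,198,360,246);cmp("tub",342,243,398,313);cmp("pedestal",428,214,495,280);cmp("spacer",186,294,209,324)
```

```text
[-0.10073868  0.11031127] [-0.10201634  0.05424945] 0.05607636818676529 angle 1.548009951906456
crate [0.6787 0.0244 0.1371] bay [-0.0395  0.0082] -0.003 res [[-0.2, -0.4], [-0.1, -0.1], [0.4, 0.2], [-0.1, 0.3]]
drill 0.998 0 0
tape 0.997 0 0
battery 0.998 0 0
tub 0.997 0 0
pedestal 0.998 0 0
spacer 0.999 0 0
```

Run:
```python
from station import workorder
print(workorder.sign_off())
```

```text
the job is handed in; nothing more can be done
None
```

The crate is home against the stop, the turn button is closed across its back, and I've handed the job in at about 23 s of the 67 s. The sign-off gives no verdict, so these figures are from my own last measurements.

**How it was done**
- **First push:** the arm could not tilt forward that close to its base. I leaned the gripper sideways and pushed with one fingertip, about 35 mm up.
- **Second push:** I finished with both open fingers and a forward tilt, about 25–30 mm up. The gripper body stayed behind the upper slats.
- **Turn button:** I swept it round with the closed fingers until it met its end stop.

**Last checks (top camera)**

| Check | Measured | Limit |
|---|---|---|
| Crate x in the bay | about -0.040 m | above -0.048 m |
| Crate distance from home | about 8–10 mm, to the left | below 20 mm |
| Crate yaw against the bay | about -0.003 rad | below 0.15 rad |
| Button angle | about 1.55 rad | above 1.4 rad |

- The drill, tape, battery, tub, pedestal and spacer matched their starting image with no shift.
- The arm was about 10 cm above the bench, and its force reading was only noise.

**Weak points**
- **Joint 6:** it briefly read 0.108 against its stated range start of 0.11 while the wrist flipped over. That may be rounding, but it is the one reading at a limit.
- **Stop force:** when the crate met the stop, the tool force rose to about 36 N, so I backed off at once.
- **Crate tilt:** I judged this only by eye from the pictures. I did not measure it.

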